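# Weigh a mainspring barrel on the bench balance

## Robot

A 6-joint arm with a two-finger parallel gripper is mounted at the origin on the work surface. World frame = base frame: x ahead of the robot, y to its left, z up, the work surface at z = 0. Lengths are in m, angles in rad, forces in N, time in s.
With the tool pointing down it reaches from about 0.35 to 0.725 m from the base axis. Payload 4.3 kg.
Tool frame: the origin (TCP) lies midway between the tips of the shut fingers; the grasp point (between the pads) lies 19 mm behind it (r.grasp_offset is the distance from the TCP to the grasp point, in m); z points along the fingers, y is the direction in which the jaws open and shut (so a half turn about z gives the same grasp; the last joint's range is limited). The gripper opens to 85 mm and grips with 20 to 120 N. Pads are 22 mm wide; open, the fingers measure 114 mm over their backs; the gripper's body (76 mm by 85 mm) begins 54 mm behind the grasp point. The pads swing forward as they close: fully open they stand 13 mm farther back than shut.
Start: joints at [1.023, 0.377, 0.081, 1.274, 0, 1.46], TCP at [0.244, 0.521, 0.231] pointing down, gripper open.
Joint ranges: [-2.72, 2.72], [-0.84, 1.66], [-1.02, 1.22], [-1.77, 2.12], [-1.37, 1.28], [-3.14, 3.14]. Speed limits (rad/s): [2.57, 2.57, 3.14, 3.14, 3.14, 3.14].

## Interface

Orientations are given as a unit quaternion [x, y, z, w].
In Python, from bench import r, optics gives the robot as it stands. The module is installed in compiled form; this text tells all that it offers.
- The arm moves only by the tool servo_tool, never from a script. Its argument "deltas" is one flat list of numbers, 7 for each row, row after row: the turn, a rotation vector about the tool's x, y, z in rad, then the shift along the tool's x, y, z in m, then the gripper's target within -1 to 1 (fully open at 1, half-way at 0, shut at -1). A call has 1 to 12 rows; each row shifts and turns the commanded pose from where the row before left it, along the tool's axes as they then stand; what a row does not reach is not made up. A row lasts 1/12 s, in which the tool goes at most 41.7 mm and 7.16 degrees, less where a joint would pass 70% of its speed; a pose out of reach is approached as far as the arm can. A call with a gripper value outside its range is refused whole. The fingers move at their own pace and stop on an object; "grip_force" is the grip in N (left out, the last holds). Time passes only in rows, so rows that do not move let the fingers close. It gives the time, the measured TCP pose, the force and the opening at its end, in the units of the state.
- r.observe(): the state, without advancing time (a new reading comes with each control period).
- optics.snapshot(name): name is "scene" or "top" or "wrist"; returns (picture, depth): 480x640x3 uint8, red, green, blue; 480x640 float32, m along the optical axis (not along the pixel's ray), 0 where there is no reading.
- optics.camera_model(name): a dict with "intrinsics" (3x3 intrinsics, pixels), "position" and "attitude" of the camera in the world. Camera axes: x right, y down, z forward; pixel columns grow to the right and rows downward; lengths in m; the calibration is good to about 2 mm. A picture is of the moment at which its call begins: read the wrist's pose just before it. camera_model takes no time and is no camera call; for the wrist camera it gives the pose at the moment of the call.
- r.finish_job(): hands the job in, once; it reports no verdict.
Trained networks look in the newest picture that a camera, given by its name, has taken for a name from the list of things; names that differ only in an ending like _2 or _b are one class to them, and where a whole thing is asked for, a point or a joint stands for the part that bears it (a point fixed in the world has none). Each returns a list of dicts, best first, with "confidence" (0 to 1); they miss things now and then, are a little off and sometimes report something else, mostly with a low value. They report only what shows in the picture. A call takes as long as a camera call. They do not tell look-alikes from the thing itself.
- optics.spot_in(camera, query): "at" ([column, row] in pixels, amid what is visible of it).
- optics.landmark_of(camera, query): "at" ([column, row] in pixels: a listed point, or the origin of a listed thing).
The state is a dict: "time": time; "qpos": joint angles; "joint_velocities": joint speeds; "joint_efforts": joint torques, N m; "tcp_pos": TCP position; "eef_rot": TCP orientation; "contact_force": force on the tool from outside, world axes, zero at the start; "torque": the same for the moment, N m; "width": opening from 0.0 (shut) to 1.0 (fully open).
Only numpy, scipy, OpenCV 4.12 (cv2) and the standard library are available. Lean on these libraries where they do the work, as an engineer would, in place of code of your own. Each camera call takes 0.05 s, during which the arm holds its last target.

## Task

Weigh the brass mainspring barrel on the bench balance. First draw the red arrest pin straight up out of its bore and hang it by its head in the forked parking notch beside it, so that the beam swings free; then stand brass weights from the sloping rack upright in the empty pan, choosing those that bring the beam level (needle in the green mark, to within about 2 degrees). Leave the barrel in its pan, keep the weights you do not use off the balance, and do not disturb the other things on the bench.

Things in the scene. Friction and masses are not known exactly. Their poses are not given: they have to be found in the camera images.
- beam (a joint): Tilt of the balance beam in rad: 0 is level, positive when the weight pan is lower, negative when the barrel pan is lower. Stops at -0.36 and 0.36. With the pin out a weak spring holds the beam in proportion to the difference: about 0.053 rad for each 50 g (140 mm arms, 1.3 N m/rad), it settles in about 1 s. With the pin in, it is locked within about 0.04 rad of level.
- balance: Bench balance, fixed. Origin under the centre of its 150 x 200 x 20 mm base; x runs from its front (the side towards the robot, -x) to its back, y along the level beam. Beam pivot at (0, 0, 120) mm; the barrel pan is at y = +140 mm, the weight pan at y = -140 mm; pans always stay horizontal. Above the beam a red needle, in front of a white scale plate that reaches 240 mm high (90 mm wide along y, at x = 20 mm).
- pan_w_floor (a point): Centre of the inner floor of the empty weight pan, a steel tray 170 mm (x) by 105 mm (y) outside with a rim 3 mm thick, 7 mm above the floor. z up, axes as the balance. At 155 mm above the bench when the beam is level, up to 50 mm higher when the barrel pan is down; it sinks as weight is added, and a weight counts the same anywhere in the pan.
- pan_b_floor (a point): Centre of the inner floor of the barrel pan, same tray; moves opposite to the weight pan.
- barrel: Brass mainspring barrel with a toothed rim, 82 mm diameter, 46 mm high with its arbor, lying flat in the barrel pan; its mass is not known, 80 to 310 g. Origin at the centre of its underside.
- pin: Arrest pin, upright at the start: steel shank 10 mm diameter, 70 mm long, under a red cylindrical head 32 mm diameter, 36 mm high (70 to 106 mm above the tip). Origin at the shank's tip, z up to the head. It stands in the bore at the balance's front, its tip 46 mm deep in the bore, and passes through a fork on the beam whose top is 63 mm above the bench: lift it at least 65 mm to be clear. Drawing it takes up to about 15 N.
- pin_shoulder (a point): Point on the pin's axis at the underside of its head, 70 mm above the tip.
- bore (a point): Mouth of the pin's bore, 50 mm above the bench, at (-100, 0) mm in the balance's frame.
- notch (a point): Parking notch: centre of a slot 16 mm wide in a horizontal steel forked plate (6 mm thick, top surface at this point, 82 mm above the bench; prongs 10 mm wide to either side in y, at (-100, +70) mm of the balance). The slot is open to the front (the balance's -x) and above, 26 mm from this point to the prong ends and 26 mm to its closed back. Parked, the pin's shank hangs in the slot and the underside of its head rests on the plate, so that point pin_shoulder is at this point.
- rack: Wooden weight rack, fixed, 206 mm wide (y). Origin under its middle; front is -x. The deck slopes 28 degrees, falling to the front; three pockets at y = -62, 0, +62 mm, deck centre at 90 mm height. A glass dust cover 6 mm thick lies over it 257 to 263 mm above the bench, from x = -18 to +81 mm, on two brass posts at the back corners, so the weights must be taken from the front with the tool tilted along their axes (leaning back towards the front).
- w50: 50 g brass weight with a yellow knob: round foot 34 mm diameter and 5 mm high, thin stem, knob 18 mm diameter and 24 mm high (50 to 74 mm above the underside). 74 mm high in all. Origin at the centre of its underside, z up along its axis to the knob. At the start it stands in one of the rack's three pockets (any of the three), its axis leaning 28 degrees towards the rack's front; draw it out along its axis (the pocket's rim is at most 15 mm high).
- w100: 100 g brass weight with a white knob: round foot 34 mm diameter and 12 mm high, thin stem, knob 18 mm diameter and 24 mm high (50 to 74 mm above the underside). 74 mm high in all. Origin at the centre of its underside, z up along its axis to the knob. At the start it stands in one of the rack's three pockets (any of the three), its axis leaning 28 degrees towards the rack's front; draw it out along its axis (the pocket's rim is at most 15 mm high).
- w200: 200 g brass weight with a blue knob: round foot 34 mm diameter and 25 mm high, thin stem, knob 18 mm diameter and 24 mm high (50 to 74 mm above the underside). 74 mm high in all. Origin at the centre of its underside, z up along its axis to the knob. At the start it stands in one of the rack's three pockets (any of the three), its axis leaning 28 degrees towards the rack's front; draw it out along its axis (the pocket's rim is at most 15 mm high).
- loupe: Black eyeglass loupe, 44 mm diameter, 45 mm high, bystander. Origin at its underside.
- movement: Brass clock movement on a steel holder, 84 mm diameter, 62 mm high, with a winding stem reaching 74 mm out along its x, bystander. Origin at its underside.
- screwdriver: Screwdriver lying on the bench, 150 mm long, bystander.
- tin: Closed aluminium tin, 60 mm diameter, 45 mm high, bystander.
Things that resemble listed ones, but are neither listed nor needed, are in the scene too. Leave any pink or purple look-alike of the barrel alone.

How it is judged:
By the outcome, as a careful person would: the job done as asked, in the order asked, and still so for the second after the job is handed in, with the robot touching nothing.
It also fails if it takes over 72 s, if anything falls off the work surface, if the arm or the gripper's body presses on something with over 40 N, if the wrist force passes 120 N, or if a joint passes its speed limit or range.

## Working session

There is one attempt and no reset: what is moved stays moved. The work goes in short steps, Python scripts to look and compute and a tool call to move; the robot and the scene stay as the last step left them, time stands still between calls to the robot, and variables do not carry over. Pictures are saved under pics/ and viewed, and the job is handed in when it is done.

Besides the shell and the picture viewer there is one more tool, called after "Call:" as name(argument=value, ...) on one line, values as JSON. servo_tool: Moves the arm, as the interface text tells. Its arguments: {"type":"object","properties":{"deltas":{"type":"array","items":{"type":"number"}},"grip_force":{"type":"number"}},"required":["deltas"]}

```bash
mkdir -p pics; python3 - <<'E'
from bench import r, optics
import cv2
print(r.observe(), r.grasp_offset)
for c in ("scene","top","wrist"):
    m=optics.camera_model(c); print(c,m)
    im,d=optics.snapshot(c); cv2.imwrite(f"pics/{c}0.png",im[...,::-1])
    import numpy as np; np.save(f"pics/{c}0.npy",d)
E
```

```text
{'time': 0.0, 'qpos': array([1.02266893e+00, 3.78051106e-01, 7.96070366e-02, 1.27438723e+00,
       1.13707575e-05, 1.46051805e+00]), 'joint_velocities': array([-1.85179332e-05,  9.42862310e-04, -1.03308151e-03, -3.60575620e-04,
       -3.89976490e-04, -3.02976940e-03]), 'joint_efforts': array([ 4.73646969e-05, -4.63597941e+01,  2.69879240e+01,  2.06341204e-02,
        9.79986839e-05,  3.60726744e-05]), 'tcp_pos': array([0.24342993, 0.5202009 , 0.23036039]), 'eef_rot': array([ 2.17179875e-01,  9.76131070e-01, -9.61011456e-04, -3.34322595e-04]), 'contact_force': array([-0.15036218, -0.34006342,  0.65756288]), 'torque': array([ 0.01276561, -0.00707523, -0.05199914]), 'width': 0.9993774635323339} 0.0187
scene {'intrinsics': array([[540.89912788,   0.        , 315.54804837],
       [  0.        , 540.89912788, 245.32580664],
       [  0.        ,   0.        ,   1.        ]]), 'position': array([1.07978697, 0.90440373, 0.78079435]), 'attitude': array([ 0.22359432,  0.84726136, -0.46439239, -0.12842689])}
top {'intrinsics': array([[568.06448083,   0.        , 324.01967448],
       [  0.        , 568.06448083, 243.19477815],
       [  0.        ,   0.        ,   1.        ]]), 'position': array([0.50091903, 0.03039736, 1.15454211]), 'attitude': array([ 0.71581897, -0.69791494,  0.01890418, -0.01267203])}
wrist {'intrinsics': array([[396.88884642,   0.        , 318.80043229],
       [  0.        , 396.88884642, 242.85626902],
       [  0.        ,   0.        ,   1.        ]]), 'position': array([0.16769834, 0.55648088, 0.37250304]), 'attitude': array([0.83202127, 0.52996344, 0.08783481, 0.13843556])}
```

View pics/scene0.png

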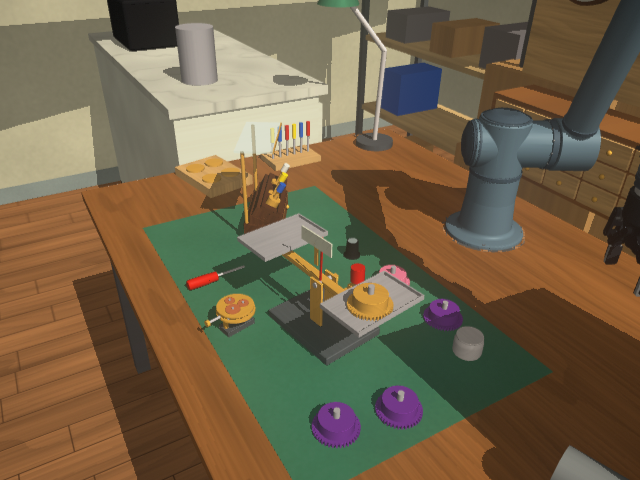

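View pics/top0.png

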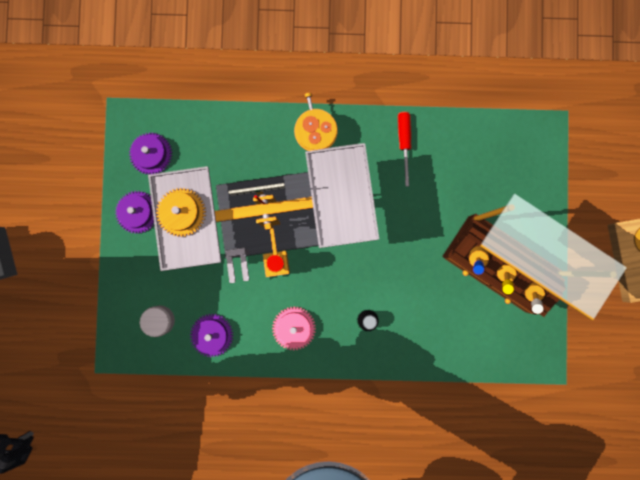

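View pics/wrist0.png

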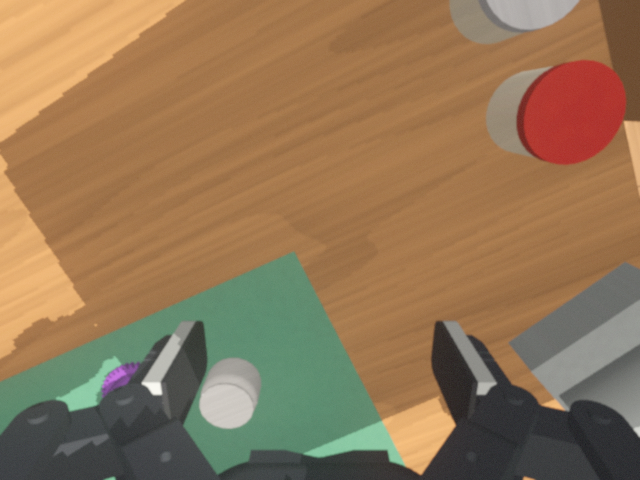

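The top view shows the pin head at (275,263), the notch fork at (238,266), the weight pan around (343,195) and the barrel pan around (184,218). The knobs are blue (478,269), yellow (508,289) and white (537,308) on the rotated rack. Next I'll measure these in 3D.

```bash
cat > h.py <<'E'
from bench import r, optics
import numpy as np, cv2
from scipy.spatial.transform import Rotation as R
def cam(c):
    m=optics.camera_model(c); return m['intrinsics'],np.array(m['position']),R.from_quat(m['attitude'])
def unproj(K,p,A,uv,d):
    uv=np.atleast_2d(uv).astype(float); d=np.atleast_1d(d)
    pc=np.c_[(uv[:,0]-K[0,2])/K[0,0]*d,(uv[:,1]-K[1,2])/K[1,1]*d,d]
    return A.apply(pc)+p
def at_z(K,p,A,uv,z):
    ray=A.apply([(uv[0]-K[0,2])/K[0,0],(uv[1]-K[1,2])/K[1,1],1.]); return p+ray*(z-p[2])/ray[2]
def proj(K,p,A,X):
    pc=A.inv().apply(np.atleast_2d(X)-p); return np.c_[K[0,0]*pc[:,0]/pc[:,2]+K[0,2],K[1,1]*pc[:,1]/pc[:,2]+K[1,2]]
def cloud(c,d):
    K,p,A=cam(c); v,u=np.mgrid[:480,:640]; 
    X=unproj(K,p,A,np.c_[u.ravel(),v.ravel()],d.ravel()).reshape(480,640,3); X[d==0]=np.nan; return X
E
python3 - <<'E'
from h import *
np.set_printoptions(precision=4,suppress=True)
d=np.load("pics/top0.npy"); im=cv2.imread("pics/top0.png"); X=cloud("top",d)
hsv=cv2.cvtColor(im,cv2.COLOR_BGR2HSV)
for n,(u,v) in dict(pin=(275,263),blue=(478,269),yel=(508,289),white=(537,308),tin=(155,322),loupe=(369,320),wpan=(343,195),bpan=(160,240),notchL=(232,268),notchR=(245,268),baseblk=(276,245),needle=(258,188),green=(430,120)).items():
    print(n,X[v,u], np.nanmedian(X[v-3:v+4,u-3:u+4].reshape(-1,3),0))
K,p,A=cam("top")
# pin head segmentation near
m=((hsv[...,0]<8)|(hsv[...,0]>172))&(hsv[...,1]>200)&(hsv[...,2]>120); 
m2=np.zeros_like(m); m2[245:285,255:295]=m[245:285,255:295]
pts=X[m2]; print("pin", m2.sum(), np.nanmean(pts,0), np.nanmin(pts,0),np.nanmax(pts,0))
# weight pan: pixels with z around pan floor
zz=X[...,2]
for nm,(a,b,c,e) in dict(w=(140,255,295,385),b=(160,275,145,225)).items():
    sub=zz[a:b,c:e]; hh,ed=np.histogram(sub[np.isfinite(sub)],bins=np.arange(0,0.32,0.005)); print(nm,[(round(x,3),y) for x,y in zip(ed,hh) if y>30])
for c in("top","scene"):
  for q in("pin","pin_shoulder","notch","bore","pan_w_floor","pan_b_floor","w50","w100","w200","barrel","balance","rack"):
    try:
        a=optics.landmark_of(c,q); print(c,q,[(np.round(x["at"],1),round(x["confidence"],2)) for x in a[:2]])
    except Exception as e: print(c,q,e)
print(r.observe()['time'])
E
```

```text
pin [0.509  0.1106 0.1138] [0.509  0.1108 0.1107]
blue [ 0.5071 -0.2492  0.1589] [ 0.5071 -0.2494  0.1567]
yel [ 0.4733 -0.3034  0.1558] [ 0.4733 -0.303   0.1563]
white [ 0.4411 -0.3556  0.1538] [ 0.4413 -0.3547  0.157 ]
tin [0.3896 0.3445 0.0462] [0.3897 0.3445 0.046 ]
loupe [ 0.4034 -0.07    0.0451] [ 0.4035 -0.0698  0.0466]
wpan [ 0.631  -0.009   0.1615] [ 0.631  -0.0091  0.1609]
bpan [0.5442 0.3121 0.149 ] [0.5442 0.3112 0.153 ]
notchL [0.4978 0.1936 0.0822] [0.4977 0.197  0.0817]
notchR [0.4984 0.1691 0.0829] [0.4984 0.1711 0.0824]
baseblk [0.5457 0.1169 0.0196] [0.5457 0.1155 0.0236]
needle [0.6283 0.1317 0.2413] [0.6283 0.1351 0.2268]
green [ 0.8121 -0.1909 -0.0006] [ 0.8113 -0.1908  0.0013]
pin 214 [0.5094 0.1114 0.1093] [0.496  0.0961 0.0483] [0.5248 0.1309 0.1159]
w [(np.float64(0.0), np.int64(1906)), (np.float64(0.005), np.int64(171)), (np.float64(0.015), np.int64(438)), (np.float64(0.02), np.int64(734)), (np.float64(0.025), np.int64(38)), (np.float64(0.045), np.int64(40)), (np.float64(0.055), np.int64(123)), (np.float64(0.06), np.int64(132)), (np.float64(0.125), np.int64(
[... 1420 characters left out ...]
)]
scene pin [(array([349.5, 257.7]), 0.71)]
scene pin_shoulder [(array([355.4, 279.2]), 0.81)]
scene notch [(array([220.9, 279.8]), 0.68), (array([369.1, 306.2]), 0.38)]
scene bore [(array([359.1, 289.1]), 0.91)]
scene pan_w_floor [(array([282.5, 236.2]), 0.56)]
scene pan_b_floor [(array([276.2, 183.1]), 0.67)]
scene w50 [(array([271.2, 201.5]), 0.46), (array([273.9, 194.2]), 0.45)]
scene w100 [(array([271.2, 201.5]), 0.46), (array([273.9, 194.2]), 0.45)]
scene w200 [(array([271.2, 201.5]), 0.46), (array([273.9, 194.2]), 0.45)]
scene barrel [(array([441., 318.]), 0.9), (array([338.2, 427.8]), 0.77)]
scene balance [(array([322.4, 326.5]), 0.72)]
scene rack [(array([275.5, 222.4]), 0.7)]
1.35
```

```bash
python3 - <<'E'
from h import *
np.set_printoptions(precision=4,suppress=True)
d=np.load("pics/top0.npy"); im=cv2.imread("pics/top0.png"); X=cloud("top",d); zz=X[...,2]
hsv=cv2.cvtColor(im,cv2.COLOR_BGR2HSV)
K,p,A=cam("top")
for nm,(a,b,c,e,lo) in dict(w=(140,255,295,390,.15),b=(155,280,140,228,.14)).items():
    m=np.zeros((480,640),np.uint8); m[a:b,c:e]=(zz[a:b,c:e]>lo)&(zz[a:b,c:e]<.2)
    m=cv2.morphologyEx(m,cv2.MORPH_OPEN,np.ones((9,9)))
    P=X[m>0][:,:2]; rr=cv2.minAreaRect((P*1000).astype(np.float32)); print(nm,rr, np.nanmedian(zz[m>0]))
# pin top disc circle fit using pixels
m=((hsv[...,0]<8)|(hsv[...,0]>172))&(hsv[...,1]>200)
m2=np.zeros((480,640),np.uint8); m2[245:285,255:295]=m[245:285,255:295]
cs,_=cv2.findContours(m2,cv2.RETR_EXTERNAL,cv2.CHAIN_APPROX_NONE); cc=max(cs,key=cv2.contourArea)
print("red",cv2.minEnclosingCircle(cc), cv2.boundingRect(cc))
(u,v),_=cv2.minEnclosingCircle(cc); print("pin at z=.11",at_z(K,p,A,(u,v),.11))
# prongs at z~.082
m=np.zeros((480,640),np.uint8); m[235:300,215:262]=(abs(zz[235:300,215:262]-.082)<.008)
P=X[m>0]; print("prongs",len(P), cv2.minAreaRect((P[:,:2]*1000).astype(np.float32)), P.mean(0))
# beam orange
m=np.zeros((480,640),np.uint8); m[190:230,215:315]=(hsv[190:230,215:315,0]>12)&(hsv[190:230,215:315,0]<28)&(hsv[190:230,215:315,1]>150)
# wrist camera in tool frame
s=r.observe(); T=R.from_quat(s['eef_rot']); Kw,pw,Aw=cam("wrist")
print("cam in tool",T.inv().apply(pw-s['tcp_pos']), "cam z",T.inv().apply(Aw.apply([0,0,1])))
print("tool axes\n",T.as_matrix())
# knob colours
for n,(u0,v0) in dict(blue=(478,269),yel=(508,289),white=(537,308)).items():
    print(n, [tuple(im[v0+dv,u0+du]) for dv in(-4,0,4) for du in (-4,0,4)])
crop=cv2.resize(im[140:300,200:400],None,fx=4,fy=4)[:600]; cv2.imwrite("pics/crop1.png",crop[:,:800])
crop=cv2.resize(im[180:330,440:640],None,fx=4,fy=4); cv2.imwrite("pics/crop2.png",crop)
E
```

```text
w ((630.1838989257812, -7.453392028808594), (170.5989990234375, 105.279052734375), 9.669429779052734) 0.16101087323499558
b ((583.3158569335938, 268.6299133300781), (170.39266967773438, 106.81385803222656), 9.553549766540527) 0.1525085512147215
red ((274.9210510253906, 262.2105407714844), 8.547059059143066) (267, 255, 17, 16)
pin at z=.11 [0.5105 0.111  0.11  ]
prongs 423 ((503.3541259765625, 183.89207458496094), (61.668243408203125, 36.3858642578125), 9.825340270996094) [0.5062 0.1841 0.0826]
cam in tool [ 0.084   0.0004 -0.142 ] cam z [-0.3237  0.0016  0.9462]
tool axes
 [[-0.9057  0.424   0.    ]
 [ 0.424   0.9057  0.0001]
 [-0.      0.0001 -1.    ]]
blue [(np.uint8(133), np.uint8(76), np.uint8(79)), (np.uint8(189), np.uint8(78), np.uint8(18)), (np.uint8(110), np.uint8(46), np.uint8(22)), (np.uint8(220), np.uint8(94), np.uint8(35)), (np.uint8(229), np.uint8(99), np.uint8(18)), (np.uint8(220), np.uint8(94), np.uint8(24)), (np.uint8(93), np.uint8(62), np.uint8(92)), (np.uint8(201), np.uint8(87), np.uint8(42)), (np.uint8(105), np.uint8(59), np.uint8(76))]
yel [(np.uint8(0), np.uint8(181), np.uint8(213)), (np.uint8(0), np.uint8(231), np.uint8(243)), (np.uint8(0), np.uint8(114), np.uint8(144)), (np.uint8(0), np.uint8(237), np.uint8(247)), (np.uint8(0), np.uint8(240), np.uint8(249)), (np.uint8(0), np.uint8(221), np.uint8(238)), (np.uint8(11), np.uint8(109), np.uint8(152)), (np.uint8(0), np.uint8(210), np.uint8(231)), (np.uint8(16), np.uint8(73), np.uint8(114))]
white [(np.uint8(156), np.uint8(163), np.uint8(175)), (np.uint8(195), np.uint8(205), np.uint8(212)), (np.uint8(114), np.uint8(122), np.uint8(135)), (np.uint8(234), np.uint8(240), np.uint8(243)), (np.uint8(241), np.uint8(246), np.uint8(248)), (np.uint8(235), np.uint8(242), np.uint8(245)), (np.uint8(114), np.uint8(129), np.uint8(150)), (np.uint8(227), np.uint8(234), np.uint8(238)), (np.uint8(127), np.uint8(142), np.uint8(169))]
```

View pics/crop1.png

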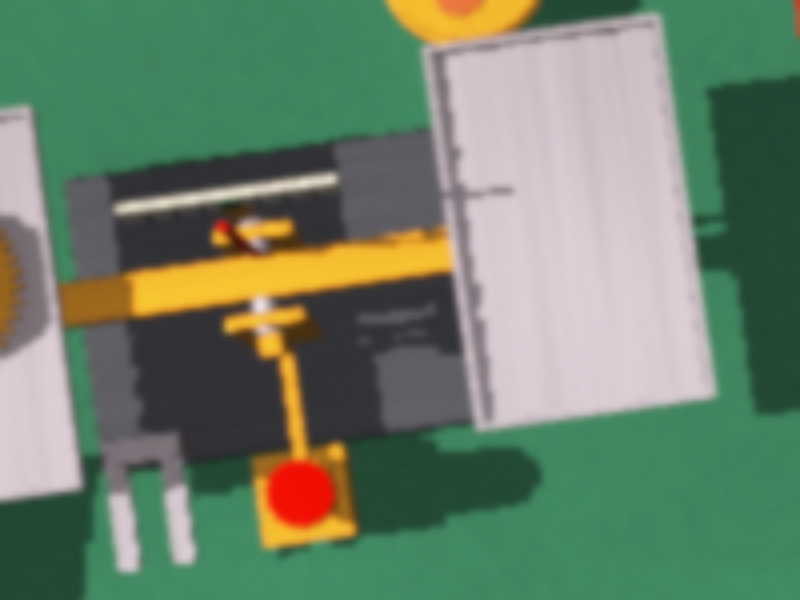

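View pics/crop2.png

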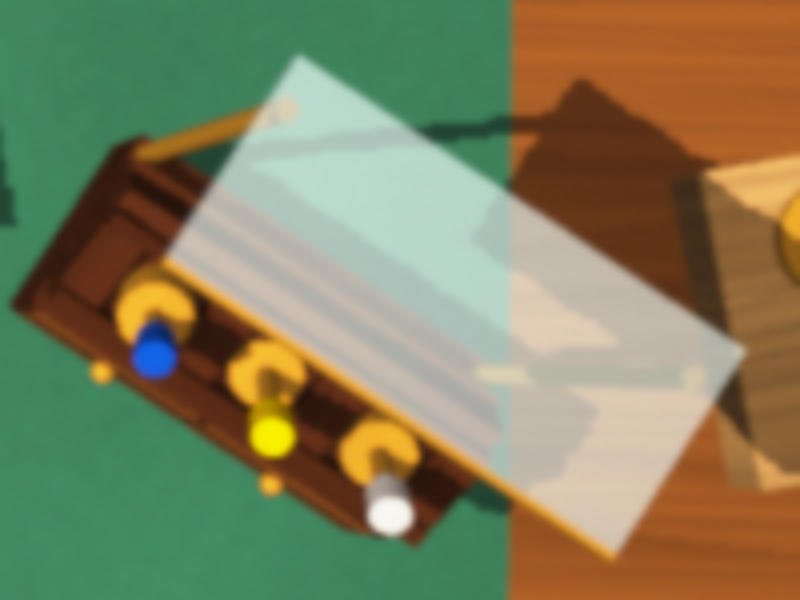

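```bash
cat >> h.py <<'E'
np.set_printoptions(precision=4,suppress=True)
yb=np.deg2rad(9.6); BX=np.array([np.cos(yb),np.sin(yb),0]); BY=np.array([-np.sin(yb),np.cos(yb),0]); Z=np.array([0,0,1.])
PIN=np.array([.510,.1112,.004])
def tool(xdir,tilt):
    "tool x toward -xdir (camera at front), body leaning back to front by tilt deg"
    a=np.deg2rad(tilt); xdir=np.array(xdir,float); tz=np.sin(a)*xdir-np.cos(a)*Z; ty=np.cross(Z,xdir); tx=np.cross(ty,tz)
    return R.from_matrix(np.c_[tx,ty,tz])
def tcp_of_grasp(g,T): return np.array(g)+T.apply([0,0,r.grasp_offset])
def plan(p1,T1,n,dw=3,dv=4):
    s=r.observe(); p0=s['tcp_pos']; T0=R.from_quat(s['eef_rot'])
    w=(T0.inv()*T1).as_rotvec()/n; w=np.round(w,dw)
    S=sum((T0*R.from_rotvec(w*k)).as_matrix() for k in range(n))
    v=np.round(np.linalg.solve(S,np.array(p1)-p0),dv)
    print("n",n,"w",w,"v",v,"|v|mm",1e3*np.linalg.norm(v),"deg",np.rad2deg(np.linalg.norm(w)))
    pe=p0+S@v; Te=T0*R.from_rotvec(w*n); print(" pred end",pe,"err",np.array(p1)-pe,"rot err deg",np.rad2deg((Te.inv()*T1).magnitude()))
def st():
    s=r.observe(); print("t",round(s['time'],2),"tcp",s['tcp_pos'],"q",s['qpos'],"F",s['contact_force'],"w",round(s['width'],3)); return s
E
python3 - <<'E'
from h import *
T=tool(BX,20); g=np.array([.510,.1112,.185]); plan(tcp_of_grasp(g,T),T,16)
E
```

```text
n 16 w [-0.007 -0.021 -0.037] v [-0.0204 -0.023   0.0069] |v|mm 31.508252887140536 deg 2.4703718353057362
 pred end [0.5166 0.1127 0.1679] err [-0.0003 -0.0004 -0.0005] rot err deg 0.5591142637483418
```

Call:
servo_tool(deltas=[-0.007, -0.021, -0.037, -0.0204, -0.023, 0.0069, 0.2, -0.007, -0.021, -0.037, -0.0204, -0.023, 0.0069, 0.2, -0.007, -0.021, -0.037, -0.0204, -0.023, 0.0069, 0.2, -0.007, -0.021, -0.037, -0.0204, -0.023, 0.0069, 0.2, -0.007, -0.021, -0.037, -0.0204, -0.023, 0.0069, 0.2, -0.007, -0.021, -0.037, -0.0204, -0.023, 0.0069, 0.2, -0.007, -0.021, -0.037, -0.0204, -0.023, 0.0069, 0.2, -0.007, -0.021, -0.037, -0.0204, -0.023, 0.0069, 0.2, -0.007, -0.021, -0.037, -0.0204, -0.023, 0.0069, 0.2, -0.007, -0.021, -0.037, -0.0204, -0.023, 0.0069, 0.2, -0.007, -0.021, -0.037, -0.0204, -0.023, 0.0069, 0.2, -0.007, -0.021, -0.037, -0.0204, -0.023, 0.0069, 0.2], grip_force=60)

```text
time: 2.35
tcp_pos: [0.4249, 0.1971, 0.1725]
eef_rot: [-0.005, 0.991, 0.014, 0.131]
contact_force: [0.0, 0.5, -0.8]
width: 0.599
```

Call:
servo_tool(deltas=[-0.007, -0.021, -0.037, -0.0204, -0.023, 0.0069, 0.2, -0.007, -0.021, -0.037, -0.0204, -0.023, 0.0069, 0.2, -0.007, -0.021, -0.037, -0.0204, -0.023, 0.0069, 0.2, -0.007, -0.021, -0.037, -0.0204, -0.023, 0.0069, 0.2, 0, 0, 0, 0, 0, 0, 0.2, 0, 0, 0, 0, 0, 0, 0.2])

```text
time: 2.85
tcp_pos: [0.5172, 0.1114, 0.168]
eef_rot: [-0.077, 0.982, 0.018, 0.173]
contact_force: [0.3, 0.3, -0.1]
width: 0.601
```

```bash
python3 - <<'E'
from h import *
s=st(); print(R.from_quat(s['eef_rot']).as_matrix())
im,d=optics.snapshot("wrist"); cv2.imwrite("pics/w1.png",im[...,::-1]); np.save("pics/w1.npy",d)
K,p,A=cam("wrist"); np.savez("pics/w1cam.npz",K=K,p=p,q=A.as_quat())
X=cloud("wrist",d); hsv=cv2.cvtColor(im,cv2.COLOR_RGB2HSV)
m=(((hsv[...,0]<6)|(hsv[...,0]>174))&(hsv[...,1]>220)&(X[...,2]>.1)&(X[...,2]<.12)).astype(np.uint8)
cs,_=cv2.findContours(m,cv2.RETR_EXTERNAL,cv2.CHAIN_APPROX_NONE); cc=max(cs,key=cv2.contourArea)
P=X[m>0]; print(m.sum(),np.nanmedian(P,0)); rr=cv2.minEnclosingCircle((P[:,:2]*1000).astype(np.float32)); print(rr)
E
```

```text
t 2.85 tcp [0.5172 0.1114 0.168 ] q [ 0.0699  0.0369 -0.5937  0.5931  0.0379 -0.0805] F [ 0.2681  0.2547 -0.0943] w 0.601
[[-0.9284 -0.1578  0.3364]
 [-0.1455  0.9874  0.0615]
 [-0.3419  0.0081 -0.9397]]Traceback (most recent call last):
  File "<stdin>", line 7, in <module>
ValueError: max() iterable argument is empty
```

View pics/w1.png

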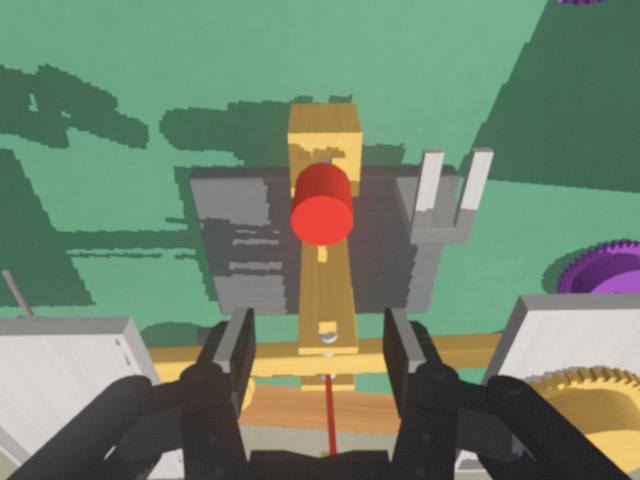

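The wrist view shows the pin head's top at about (323,218), close to the finger midline at 319. The fork prongs run (432,150)→(425,228) and (483,150)→(467,228). I'll intersect these pixels with the known heights.

```bash
python3 - <<'E'
from h import *
z=np.load("pics/w1cam.npz"); K,p,A=z['K'],z['p'],R.from_quat(z['q'])
im=cv2.imread("pics/w1.png"); d=np.load("pics/w1.npy"); v,u=np.mgrid[:480,:640]
X=unproj(K,p,A,np.c_[u.ravel(),v.ravel()],d.ravel()).reshape(480,640,3)
hsv=cv2.cvtColor(im,cv2.COLOR_BGR2HSV)
m=((hsv[...,0]<6)|(hsv[...,0]>174))&(hsv[...,1]>200); m[:150]=0;m[260:]=0;m[:,:280]=0;m[:,370:]=0
print("head depth-z at top center",X[218,323],"brightness", im[218,323],im[180,323])
# bright top face
t=(m&(im[...,2]>235)).astype(np.uint8); t=cv2.morphologyEx(t,cv2.MORPH_OPEN,np.ones((5,5)))
cs,_=cv2.findContours(t,cv2.RETR_EXTERNAL,cv2.CHAIN_APPROX_NONE); cc=max(cs,key=cv2.contourArea)
Q=np.array([at_z(K,p,A,q[0],.11)[:2]*1000 for q in cc],np.float32); print("top face",cv2.minEnclosingCircle(Q),cv2.fitEllipse(Q))
# prongs edges rows scanning: bright gray
g=(hsv[...,1]<25)&(im[...,2]>150)
for row in (155,165,175,185,195,205,215,225):
    c=np.where(g[row,400:500])[0]+400
    br=np.where(np.diff(c)>3)[0]
    if len(br)==1:
        e=[c[0]-.5,c[br[0]]+.5,c[br[0]+1]-.5,c[-1]+.5]
        W=[at_z(K,p,A,(q,row),.082) for q in e]; mid=(W[1]+W[2])/2
        rel=mid-PIN; print(row,e,"gap",np.linalg.norm(W[2]-W[1]),"mid",mid,"bal rel pin",rel@BX,rel@BY)
E
```

```text
head depth-z at top center [0.5036 0.1139 0.11  ] brightness [ 61  72 237] [ 44  57 165]Traceback (most recent call last):
  File "<stdin>", line 10, in <module>
ValueError: max() iterable argument is empty
```

```bash
cat > m2.py <<'E'
from h import *
z=np.load("pics/w1cam.npz"); K,p,A=z['K'],z['p'],R.from_quat(z['q'])
im=cv2.imread("pics/w1.png"); hsv=cv2.cvtColor(im,cv2.COLOR_BGR2HSV)
t=(im[...,2]>215)&(im[...,1]<110)&(im[...,0]<110); t[:150]=0;t[260:]=0;t[:,:280]=0;t[:,370:]=0
t=cv2.morphologyEx(t.astype(np.uint8),cv2.MORPH_OPEN,np.ones((5,5)))
cs,_=cv2.findContours(t,cv2.RETR_EXTERNAL,cv2.CHAIN_APPROX_NONE); cc=max(cs,key=cv2.contourArea); print(cv2.boundingRect(cc))
Q=np.array([at_z(K,p,A,q[0],.11)[:2]*1000 for q in cc],np.float32); print("top face",cv2.minEnclosingCircle(Q),cv2.fitEllipse(Q))
g=(hsv[...,1]<40)&(im[...,2]>130)
for row in (155,165,175,185,195,205,215,225):
    c=np.where(g[row,400:500])[0]+400
    br=np.where(np.diff(c)>12)[0]
    print(row,c[[0,-1]] if len(c) else None,len(br))
    if len(br)==1:
        e=[c[0]-.5,c[br[0]]+.5,c[br[0]+1]-.5,c[-1]+.5]
        W=[at_z(K,p,A,(q,row),.082) for q in e]; mid=(W[1]+W[2])/2
        rel=mid-PIN; print(row,e,"gap",np.linalg.norm(W[2]-W[1]),"mid",mid,"bal rel pin",rel@BX,rel@BY)
E
python3 m2.py
```

```text
(292, 196, 60, 49)
top face ((505.97613525390625, 113.8687744140625), 15.459343910217285) ((505.8881530761719, 113.79528045654297), (29.883392333984375, 30.103317260742188), 169.90106201171875)
155 [424 493] 1
155 [np.float64(423.5), np.float64(443.5), np.float64(473.5), np.float64(493.5)] gap 0.015826766190877573 mid [0.4722 0.1814 0.082 ] bal rel pin -0.025597509679975594 0.07548283560140008
165 [423 490] 1
165 [np.float64(422.5), np.float64(441.5), np.float64(470.5), np.float64(490.5)] gap 0.015567267155217253 mid [0.4779 0.1822 0.082 ] bal rel pin -0.019769598720880282 0.07539681590507319
175 [421 487] 1
175 [np.float64(420.5), np.float64(440.5), np.float64(467.5), np.float64(487.5)] gap 0.014752529427388503 mid [0.4839 0.1834 0.082 ] bal rel pin -0.013730731871742145 0.07558070449015558
185 [400 484] 0
195 [402 481] 0
205 [406 478] 0
215 [409 474] 0
225 [413 471] 0
```

```bash
python3 - <<'E'
from h import *
T=tool(BX,20); g=np.array([.508,.1125,.096]); plan(tcp_of_grasp(g,T),T,6)
E
```

```text
n 6 w [ 0.001 -0.    -0.002] v [0.0053 0.0002 0.0139] |v|mm 14.877499789951267 deg 0.1281172578150919
 pred end [0.5145 0.1137 0.0784] err [-0.0002 -0.0001  0.    ] rot err deg 0.1535200928250923
```

Call:
servo_tool(deltas=[0.001, 0, -0.002, 0.0053, 0.0002, 0.0139, 0.2, 0.001, 0, -0.002, 0.0053, 0.0002, 0.0139, 0.2, 0.001, 0, -0.002, 0.0053, 0.0002, 0.0139, 0.2, 0.001, 0, -0.002, 0.0053, 0.0002, 0.0139, 0.2, 0.001, 0, -0.002, 0.0053, 0.0002, 0.0139, 0.2, 0.001, 0, -0.002, 0.0053, 0.0002, 0.0139, 0.2, 0, 0, 0, 0, 0, 0, -1, 0, 0, 0, 0, 0, 0, -1, 0, 0, 0, 0, 0, 0, -1, 0, 0, 0, 0, 0, 0, -1, 0, 0, 0, 0, 0, 0, -1], grip_force=60)

```text
time: 3.82
tcp_pos: [0.5128, 0.1147, 0.0778]
eef_rot: [-0.085, 0.981, 0.015, 0.171]
contact_force: [-3.1, 1.5, -4.4]
width: 0.353
```

```bash
python3 - <<'E'
from h import *
s=st()
im,d=optics.snapshot("wrist"); cv2.imwrite("pics/w2.png",im[...,::-1])
T=R.from_quat(s['eef_rot']); print(T.as_matrix())
print("lift 0.09 up:"); plan(s['tcp_pos']+[0,0,.09],T,8)
print("lift+BY .071"); 
E
```

```text
t 3.82 tcp [0.5128 0.1147 0.0778] q [ 0.0809  0.143  -0.747   0.3367  0.0306 -0.0857] F [-3.1416  1.5107 -4.3675] w 0.353
[[-0.927  -0.1711  0.3336]
 [-0.1611  0.9852  0.0578]
 [-0.3386 -0.0002 -0.9409]]
lift 0.09 up:
n 8 w [ 0.  0. -0.] v [-0.0038  0.     -0.0106] |v|mm 11.260550608207398 deg 0.0
 pred end [0.5128 0.1146 0.1679] err [ 0.0001  0.     -0.    ] rot err deg 0.008060687801950642
lift+BY .071
```

View pics/w2.png

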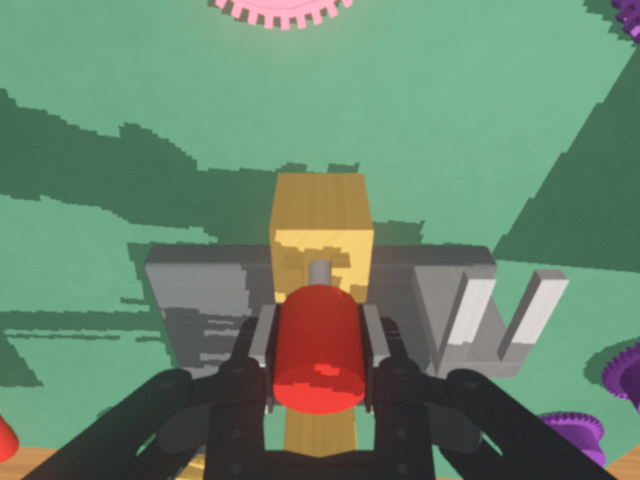

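The wrist view shows the head at (320,345), centred between the pads and with the shank below it. I'll draw it straight up.

Call:
servo_tool(deltas=[0, 0, 0, -0.0038, 0, -0.0106, -1, 0, 0, 0, -0.0038, 0, -0.0106, -1, 0, 0, 0, -0.0038, 0, -0.0106, -1, 0, 0, 0, -0.0038, 0, -0.0106, -1, 0, 0, 0, -0.0038, 0, -0.0106, -1, 0, 0, 0, -0.0038, 0, -0.0106, -1, 0, 0, 0, -0.0038, 0, -0.0106, -1, 0, 0, 0, -0.0038, 0, -0.0106, -1, 0, 0, 0, 0, 0, 0, -1, 0, 0, 0, 0, 0, 0, -1])

```text
time: 4.7
tcp_pos: [0.5171, 0.114, 0.1713]
eef_rot: [-0.084, 0.981, 0.014, 0.176]
contact_force: [-0.4, -0.9, -0.3]
width: 0.359
```

```bash
python3 - <<'E'
from h import *
s=st(); T=tool(BX,20)
print(optics.camera_model("wrist")['position'])
im,d=optics.snapshot("scene"); cv2.imwrite("pics/s3.png",im[...,::-1])
plan(s['tcp_pos']+.071*BY,T,5)
E
```

```text
t 4.7 tcp [0.5171 0.114  0.1713] q [ 0.0803  0.0306 -0.5936  0.5927  0.0286 -0.0857] F [-0.4026 -0.8573 -0.3451] w 0.359
[0.3908 0.0933 0.2755]
n 5 w [-0.     0.001  0.001] v [-0.0003  0.0142 -0.0002] |v|mm 14.204576727238305 deg 0.08102846845413955
 pred end [0.5051 0.1842 0.1713] err [ 0.0002 -0.0001 -0.    ] rot err deg 0.1457191169399718
```

View pics/s3.png

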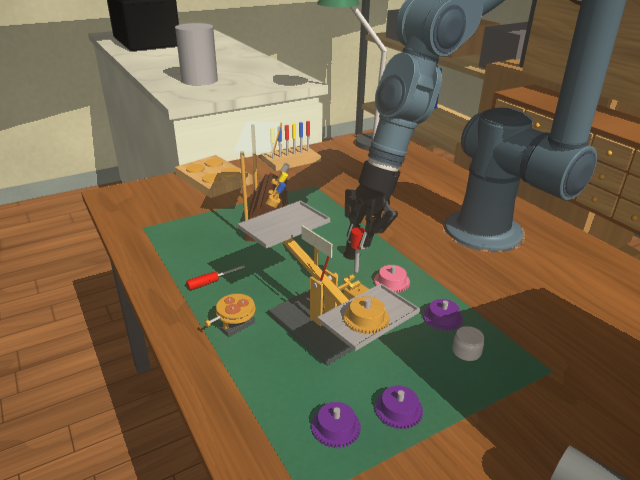

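```bash
python3 - <<'E'
from h import *
s=st(); T=tool(BX,20)
plan(np.array([.5128,.1147,.1713])+.0705*BY,T,5)
E
```

```text
t 4.75 tcp [0.516 0.114 0.17 ] q [ 0.0803  0.0314 -0.5953  0.5928  0.0287 -0.0856] F [ 0.3668  0.2103 -1.5163] w 0.359
n 5 w [-0.     0.001  0.001] v [ 0.0004  0.0143 -0.0005] |v|mm 14.314328485821472 deg 0.08102846845413955
 pred end [0.5013 0.184  0.1715] err [-0.0002  0.0002 -0.0002] rot err deg 0.1457191169399718
```

Call:
servo_tool(deltas=[0, 0.001, 0.001, 0.0004, 0.0143, -0.0005, -1, 0, 0.001, 0.001, 0.0004, 0.0143, -0.0005, -1, 0, 0.001, 0.001, 0.0004, 0.0143, -0.0005, -1, 0, 0.001, 0.001, 0.0004, 0.0143, -0.0005, -1, 0, 0.001, 0.001, 0.0004, 0.0143, -0.0005, -1, 0, 0, 0, 0, 0, 0, -1, 0, 0, 0, 0, 0, 0, -1])

```text
time: 5.33
tcp_pos: [0.4995, 0.1843, 0.1697]
eef_rot: [-0.082, 0.982, 0.014, 0.17]
contact_force: [0.1, 0.7, -1.6]
width: 0.352
```

```bash
python3 - <<'E'
from h import *
s=st()
K,p,A=cam("wrist"); np.savez("pics/w4cam.npz",K=K,p=p,q=A.as_quat())
im,d=optics.snapshot("wrist"); cv2.imwrite("pics/w4.png",im[...,::-1]); np.save("pics/w4.npy",d)
im,d=optics.snapshot("top"); cv2.imwrite("pics/t4.png",cv2.resize(im[170:320,140:340,::-1],None,fx=4,fy=4)); np.save("pics/t4.npy",d)
E
```

```text
t 5.33 tcp [0.4995 0.1843 0.1697] q [ 0.2514  0.0503 -0.5723  0.606  -0.029   0.0788] F [ 0.094   0.7044 -1.611 ] w 0.352
```

View pics/w4.png

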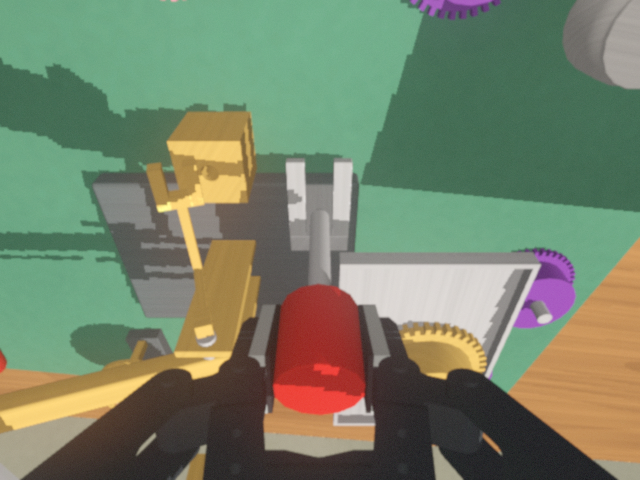

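View pics/t4.png

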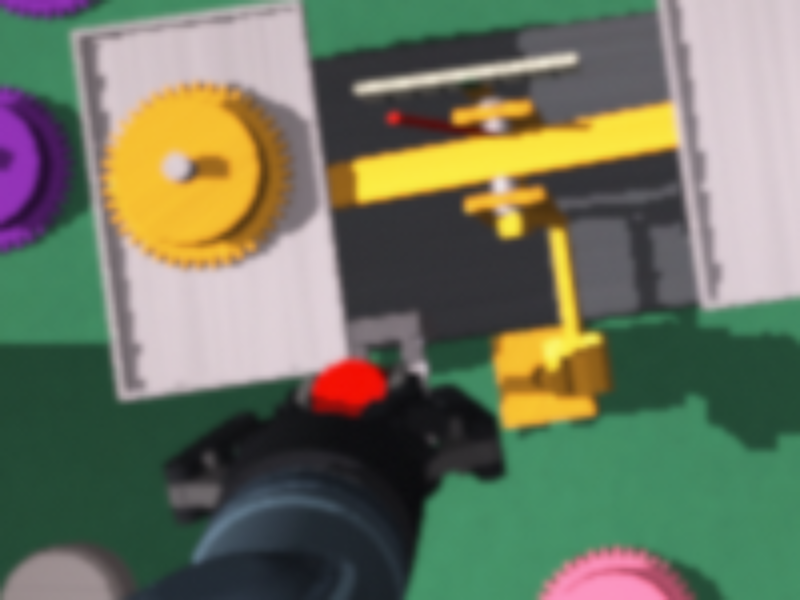

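The pin is held above the slot. In the wrist view the tip at (319,213) lines up with the slot centre between the prongs (305–334), and the beam has swung barrel-down. Next I lower it.

```bash
python3 - <<'E'
from h import *
s=st(); T=tool(BX,20)
plan(np.array([.5008,.1841,.089]),R.from_quat(s['eef_rot']),7)
E
```

```text
t 5.43 tcp [0.4997 0.1836 0.1698] q [ 0.2499  0.0499 -0.5723  0.6064 -0.029   0.0789] F [-0.2364  0.2039 -0.5068] w 0.358
n 7 w [0. 0. 0.] v [0.0037 0.0001 0.0109] |v|mm 11.511298797268708 deg 0.0
 pred end [0.5009 0.1844 0.0893] err [-0.0001 -0.0003 -0.0003] rot err deg 0.0
```

Call:
servo_tool(deltas=[0, 0, 0, 0.0037, 0, 0.0109, -1, 0, 0, 0, 0.0037, 0, 0.0109, -1, 0, 0, 0, 0.0037, 0, 0.0109, -1, 0, 0, 0, 0.0037, 0, 0.0109, -1, 0, 0, 0, 0.0037, 0, 0.0109, -1, 0, 0, 0, 0.0037, 0, 0.0109, -1, 0, 0, 0, 0.0037, 0, 0.0109, -1, 0, 0, 0, 0, 0, 0, -1, 0, 0, 0, 0, 0, 0, -1])

```text
time: 6.18
tcp_pos: [0.5006, 0.1834, 0.089]
eef_rot: [-0.081, 0.982, 0.014, 0.17]
contact_force: [0.2, 0.1, -0.7]
width: 0.359
```

```bash
python3 - <<'E'
from h import *
s=st()
im,d=optics.snapshot("wrist"); cv2.imwrite("pics/w5.png",im[...,::-1])
plan(s['tcp_pos']-[0,0,.005],R.from_quat(s['eef_rot']),4)
E
```

```text
t 6.18 tcp [0.5006 0.1834 0.089 ] q [ 0.249   0.1461 -0.7045  0.3793 -0.0287  0.0788] F [ 0.1758  0.1348 -0.7121] w 0.359
n 4 w [0. 0. 0.] v [ 0.0007 -0.      0.0013] |v|mm 1.47648230602334 deg 0.0
 pred end [0.5005 0.1836 0.0841] err [ 0.0001 -0.0001 -0.    ] rot err deg 0.09911719511226967
```

View pics/w5.png

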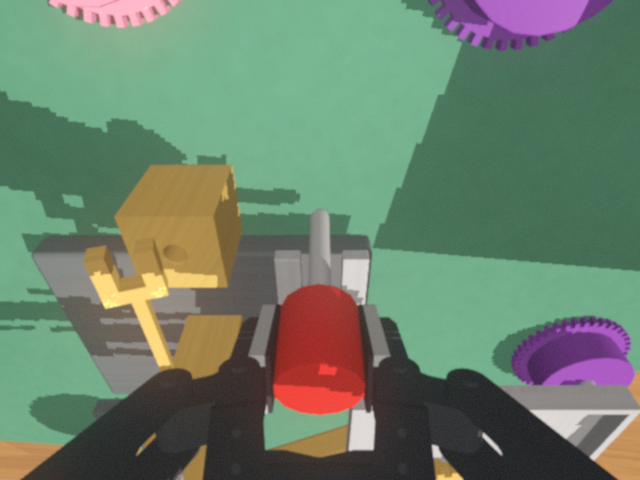

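The shank sits in the slot between the prongs, at columns 303–340. I'll lower the last few millimetres.

Call:
servo_tool(deltas=[0, 0, 0, 0.0005, 0, 0.0012, -1, 0, 0, 0, 0.0005, 0, 0.0012, -1, 0, 0, 0, 0.0005, 0, 0.0012, -1, 0, 0, 0, 0, 0, 0, -1])

```text
time: 6.57
tcp_pos: [0.5011, 0.1843, 0.0861]
eef_rot: [-0.082, 0.982, 0.014, 0.171]
contact_force: [-0.7, -0.7, -1.6]
width: 0.353
```

Call:
servo_tool(deltas=[0, 0, 0, 0.0004, 0, 0.0012, -1, 0, 0, 0, 0.0004, 0, 0.0012, -1, 0, 0, 0, 0, 0, 0, -1])

```text
time: 6.82
tcp_pos: [0.5019, 0.1846, 0.0853]
eef_rot: [-0.082, 0.982, 0.014, 0.172]
contact_force: [-4.7, -1.1, 9.7]
width: 0.351
```

Contact at 9.7 N upward puts the head on the plate. I'll release and back off along the tool axis.

Call:
servo_tool(deltas=[0, 0, 0, 0, 0, 0, 0.2, 0, 0, 0, 0, 0, 0, 0.2, 0, 0, 0, 0, 0, 0, 0.2, 0, 0, 0, 0, 0, -0.01, 0.2, 0, 0, 0, 0, 0, -0.02, 0.2, 0, 0, 0, 0, 0, -0.03, 0.2, 0, 0, 0, 0, 0, -0.03, 0.2, 0, 0, 0, 0, 0, 0, 0.2])

```text
time: 7.48
tcp_pos: [0.4731, 0.18, 0.1734]
eef_rot: [-0.082, 0.981, 0.015, 0.174]
contact_force: [0.8, 0.6, 0.9]
width: 0.603
```

```bash
python3 - <<'E'
from h import *
s=st()
im,d=optics.snapshot("wrist"); cv2.imwrite("pics/w6.png",im[...,::-1])
im,d=optics.snapshot("top"); cv2.imwrite("pics/t6.png",im[...,::-1]); np.save("pics/t6.npy",d)
im,d=optics.snapshot("scene"); cv2.imwrite("pics/s6.png",im[...,::-1]); np.save("pics/s6.npy",d)
X=cloud("top",np.load("pics/t6.npy")); zz=X[...,2]
for n,(u,v) in dict(w=(345,195),w2=(335,220),b=(185,250),b2=(175,185)).items(): print(n,np.nanmedian(zz[v-6:v+7,u-6:u+7]))
E
```

```text
t 7.48 tcp [0.4731 0.18   0.1734] q [ 0.2572 -0.0113 -0.6285  0.6033 -0.0307  0.0853] F [0.8454 0.6396 0.908 ] w 0.603
w 0.1976421052866691
w2 0.19764962360062277
b 0.11373750006468786
b2 0.11387736547835337
```

View pics/w6.png

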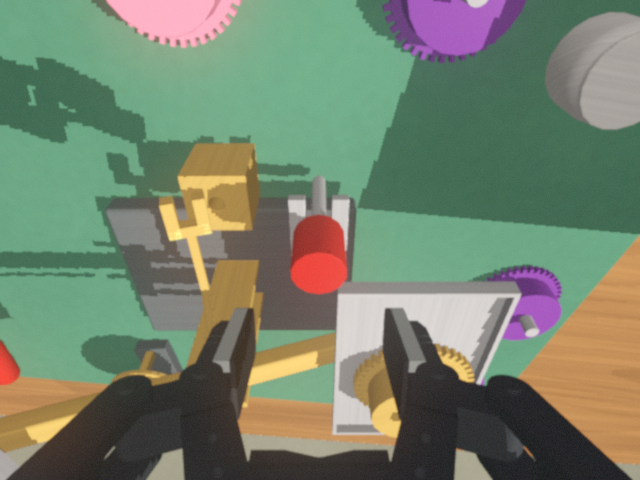

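View pics/t6.png

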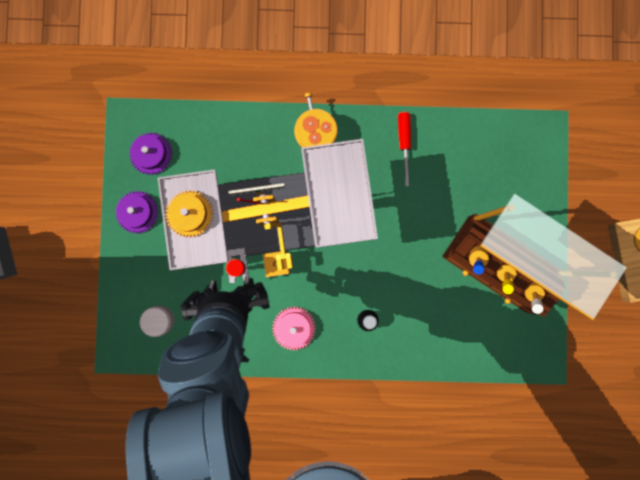

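The wrist view shows the pin hanging in the fork with its head at (320,260). The pan heights are 0.198 and 0.114 m, so the tilt is about 0.30 rad. That corresponds to 288–302 g, so I need w200 + w100. Next is the rack.

```bash
cat >> h.py <<'E'
yr=np.deg2rad(-31.8); RX=np.array([np.cos(yr),np.sin(yr),0]); RY=np.cross(Z,RX); a28=np.deg2rad(28); AX=-np.sin(a28)*RX+np.cos(a28)*Z
E
python3 - <<'E'
from h import *
im=cv2.imread("pics/t6.png"); d=np.load("pics/t6.npy"); X=cloud("top",d); hsv=cv2.cvtColor(im,cv2.COLOR_BGR2HSV); K,p,A=cam("top")
H=hsv[...,0]; S=hsv[...,1]; V=hsv[...,2]
for n,(u0,v0),f in (("blue",(478,269),(H>100)&(H<125)&(S>150)),("yel",(508,289),(H>25)&(H<34)&(S>200)),("white",(537,308),(S<40)&(V>190))):
    m=np.zeros((480,640),bool); m[v0-12:v0+13,u0-12:u0+13]=f[v0-12:v0+13,u0-12:u0+13]
    if n=="white": m[:v0-7]=0
    vv,uu=np.where(m); c=(uu.mean(),vv.mean()); P=X[m]; k=P[:,2]>np.nanmax(P[:,2])-.02
    print(n,m.sum(),c,"depth mean",np.nanmean(P,0), "at z",at_z(K,p,A,c,.155))
for n,q in (("yelorig",(505.5,274)),("blueorig",(479.8,253.7))): print(n,at_z(K,p,A,q,.09))
yl=at_z(K,p,A,(508,289),.1553); print(yl, "origin by axis",yl-.074*AX)
# target guesses
s=st(); T=tool(RX,28)
top=np.array([.507,-.249,.1555]); o=top-.074*AX; print("blue origin est",o)
# route: up first, then over
T0=R.from_quat(s['eef_rot']); plan(tcp_of_grasp(o+.13*AX,T),T,16)
E
```

```text
blue 105 (np.float64(478.44761904761907), np.float64(267.5904761904762)) depth mean [ 0.5096 -0.2513  0.1541] at z [ 0.5096 -0.251   0.155 ]
yel 83 (np.float64(507.6265060240964), np.float64(288.48192771084337)) depth mean [ 0.4741 -0.3031  0.1548] at z [ 0.4742 -0.303   0.155 ]
white 83 (np.float64(537.0240963855422), np.float64(308.0722891566265)) depth mean [ 0.4409 -0.3564  0.1519] at z [ 0.4411 -0.3552  0.155 ]
yelorig [ 0.4994 -0.3204  0.09  ]
blueorig [ 0.5363 -0.2715  0.09  ]
[ 0.4733 -0.3036  0.1553] origin by axis [ 0.5028 -0.3219  0.09  ]
t 7.63 tcp [0.4713 0.1793 0.168 ] q [ 0.2568 -0.0052 -0.6349  0.5979 -0.0307  0.0852] F [-0.011   0.1169  0.0879] w 0.599
blue origin est [ 0.5365 -0.2673  0.0902]
n 16 w [ 0.018 -0.009  0.041] v [-0.0058 -0.0262  0.0013] |v|mm 26.865777487353686 deg 2.6168557556969967
 pred end [ 0.4921 -0.2402  0.1893] err [-0.      0.0004 -0.0009] rot err deg 0.476828566182084
```

Call:
servo_tool(deltas=[0.018, -0.009, 0.041, -0.0058, -0.0262, 0.0013, 0, 0.018, -0.009, 0.041, -0.0058, -0.0262, 0.0013, 0, 0.018, -0.009, 0.041, -0.0058, -0.0262, 0.0013, 0, 0.018, -0.009, 0.041, -0.0058, -0.0262, 0.0013, 0, 0.018, -0.009, 0.041, -0.0058, -0.0262, 0.0013, 0, 0.018, -0.009, 0.041, -0.0058, -0.0262, 0.0013, 0, 0.018, -0.009, 0.041, -0.0058, -0.0262, 0.0013, 0, 0.018, -0.009, 0.041, -0.0058, -0.0262, 0.0013, 0, 0.018, -0.009, 0.041, -0.0058, -0.0262, 0.0013, 0, 0.018, -0.009, 0.041, -0.0058, -0.0262, 0.0013, 0, 0.018, -0.009, 0.041, -0.0058, -0.0262, 0.0013, 0, 0.018, -0.009, 0.041, -0.0058, -0.0262, 0.0013, 0])

```text
time: 8.63
tcp_pos: [0.5145, -0.1368, 0.1809]
eef_rot: [0.18, 0.958, -0.045, 0.22]
contact_force: [-0.2, 0.2, 0.2]
width: 0.495
```

Call:
servo_tool(deltas=[0.018, -0.009, 0.041, -0.0058, -0.0262, 0.0013, 0, 0.018, -0.009, 0.041, -0.0058, -0.0262, 0.0013, 0, 0.018, -0.009, 0.041, -0.0058, -0.0262, 0.0013, 0, 0.018, -0.009, 0.041, -0.0058, -0.0262, 0.0013, 0, 0, 0, 0, 0, 0, 0, 0, 0, 0, 0, 0, 0, 0, 0])

```text
time: 9.13
tcp_pos: [0.4908, -0.2407, 0.1874]
eef_rot: [0.265, 0.933, -0.064, 0.234]
contact_force: [0.1, 0.2, -0.2]
width: 0.498
```

```bash
python3 - <<'E'
from h import *
s=st(); T=R.from_quat(s['eef_rot']); print(T.as_matrix(), "rot err",np.rad2deg((T.inv()*tool(RX,28)).as_rotvec()))
K,p,A=cam("wrist"); np.savez("pics/w7cam.npz",K=K,p=p,q=A.as_quat())
im,d=optics.snapshot("wrist"); cv2.imwrite("pics/w7.png",im[...,::-1]); np.save("pics/w7.npy",d)
E
```

```text
t 9.13 tcp [ 0.4908 -0.2407  0.1874] q [-0.5821 -0.0372 -0.686   0.4323  0.0179 -0.0254] F [ 0.0535  0.1996 -0.2441] w 0.498
[[-0.7507  0.5238  0.4026]
 [ 0.4637  0.8518 -0.2436]
 [-0.4706  0.0038 -0.8823]] rot err [0.2921 0.0718 0.0827]
```

View pics/w7.png

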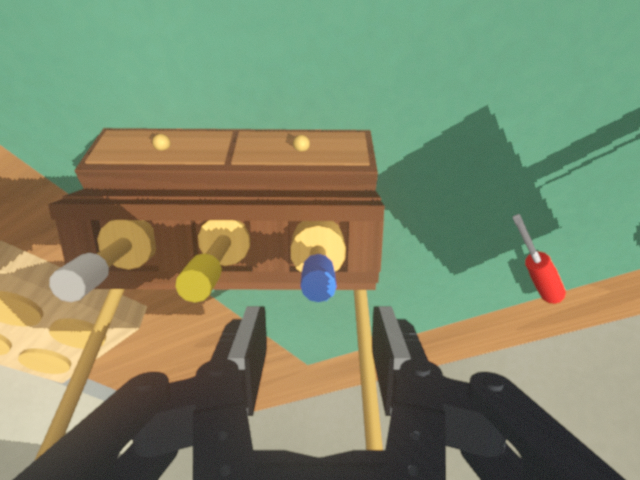

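The wrist view shows blue at (318,280) with its foot at (319,247), in line with the finger midline. Yellow is at (200,280) and white at (78,278). I'll measure the blue knob in the tool frame.

```bash
cat > m7.py <<'E'
from h import *
import sys
def knob(name,col):
    z=np.load(f"pics/{name}cam.npz"); K,p,A=z['K'],z['p'],R.from_quat(z['q'])
    im=cv2.imread(f"pics/{name}.png"); d=np.load(f"pics/{name}.npy"); hsv=cv2.cvtColor(im,cv2.COLOR_BGR2HSV); H,S,V=hsv[...,0],hsv[...,1],hsv[...,2]
    v,u=np.mgrid[:480,:640]; X=unproj(K,p,A,np.c_[u.ravel(),v.ravel()],d.ravel()).reshape(480,640,3)
    f={"blue":(H>100)&(H<125)&(S>150),"white":(S<45)&(V>110)}[col]
    s=r.observe(); T=R.from_quat(s['eef_rot']); Y=T.inv().apply(X.reshape(-1,3)-s['tcp_pos']).reshape(480,640,3)
    f=f&(X[...,2]>.10)&(X[...,2]<.19)&(v>200)&(abs(Y[...,1])<.04)
    n,l,stt,c=cv2.connectedComponentsWithStats(f.astype(np.uint8)); i=1+np.argmax(stt[1:,4]); m=l==i
    print(col,stt[i],c[i])
    P=Y[m]; top=np.percentile(P[:,2],3); t=P[P[:,2]<top+.003]
    print("tool-frame knob: y range",np.percentile(P[:,1],[1,50,99]),"z range",np.percentile(P[:,2],[1,50,99]))
    print("top face centroid",t.mean(0),"x range",np.percentile(t[:,0],[2,98]),"y",np.percentile(t[:,1],[2,98]))
    cen=t.mean(0); print("world top",T.apply(cen)+s['tcp_pos'])
knob(*sys.argv[1:])
E
python3 m7.py w7 blue
```

```text
blue [328 287   5   8  19] [330.3684 290.5263]
tool-frame knob: y range [0.0045 0.0054 0.0065] z range [0.0367 0.0371 0.0389]
top face centroid [-0.0024  0.0056  0.0375] x range [-0.0039 -0.0007] y [0.0046 0.0065]
world top [ 0.511  -0.2453  0.1556]
```

```bash
python3 - <<'E'
from h import *
im=cv2.imread("pics/w7.png"); hsv=cv2.cvtColor(im,cv2.COLOR_BGR2HSV)
print(hsv[270:296:6,306:334:5]); print(hsv[262:296:8,60:100:10])
E
sed -i 's/"blue":(H>100)&(H<125)&(S>150)/"blue":(H>100)\&(H<130)\&(S>110)/' m7.py; python3 m7.py w7 blue
```

```text
[[[117  88 124]
  [115  97 126]
  [115 105 146]
  [115  99 142]
  [114 107 155]
  [112 125 173]]

 [[113 125 163]
  [111 126 168]
  [112 120 168]
  [112 122 165]
  [110 132 182]
  [108 138 227]]

 [[110 131 165]
  [111 127 168]
  [110 134 167]
  [111 125 167]
  [111 126 168]
  [107 152 243]]

 [[110 137 167]
  [111 132 166]
  [111 129 168]
  [110 130 167]
  [111 134 170]
  [107 151 245]]

 [[111 137 166]
  [110 140 166]
  [111 134 167]
  [110 132 168]
  [110 139 165]
  [107 149 239]]]
[[[ 15 131 138]
  [ 14  36 149]
  [ 24  22 159]
  [ 20  25 153]]

 [[ 19  23 186]
  [ 23  25 172]
  [ 20  25 153]
  [ 20  31 149]]

 [[ 20  23 204]
  [ 20  19 202]
  [ 21  22 194]
  [ 23  31 140]]

 [[ 22  24 203]
  [ 20  23 201]
  [ 23  20 201]
  [ 17  33 139]]

 [[ 22  23 203]
  [ 21  21 202]
  [ 20  23 203]
  [ 17 105 167]]]
blue [302 260  34  42 925] [319.1503 283.9741]
tool-frame knob: y range [-0.0081 -0.0001  0.0074] z range [0.036  0.0374 0.0516]
top face centroid [ 0.0004 -0.0005  0.0374] x range [-0.0073  0.0077] y [-0.008   0.0069]
world top [ 0.5056 -0.2491  0.1544]
```

Aligned to 0.5 mm with the knob top 37 mm ahead. I'll advance 68 mm along the tool axis and grip.

Call:
servo_tool(deltas=[0, 0, 0, 0, 0, 0.017, 0, 0, 0, 0, 0, 0, 0.017, 0, 0, 0, 0, 0, 0, 0.017, 0, 0, 0, 0, 0, 0, 0.017, 0, 0, 0, 0, 0, 0, 0, 0, 0, 0, 0, 0, 0, 0, -1, 0, 0, 0, 0, 0, 0, -1, 0, 0, 0, 0, 0, 0, -1, 0, 0, 0, 0, 0, 0, -1, 0, 0, 0, 0, 0, 0, -1], grip_force=60)

```text
time: 10.02
tcp_pos: [0.5193, -0.2566, 0.1299]
eef_rot: [0.263, 0.933, -0.065, 0.235]
contact_force: [-0.5, -0.4, -1.2]
width: 0.185
```

Call:
servo_tool(deltas=[0, 0, 0, 0, 0, -0.01, -1, 0, 0, 0, 0, 0, -0.015, -1, 0, 0, 0, 0, 0, -0.025, -1, 0, 0, 0, 0, 0, -0.03, -1, 0, 0, 0, 0, 0, -0.02, -1, 0, 0, 0, 0, 0, 0, -1])

```text
time: 10.52
tcp_pos: [0.4798, -0.2329, 0.2232]
eef_rot: [0.263, 0.932, -0.066, 0.239]
contact_force: [0.7, 0.3, -1.2]
width: 0.19
```

```bash
python3 - <<'E'
from h import *
s=st()
im,d=optics.snapshot("wrist"); cv2.imwrite("pics/w8.png",im[...,::-1])
T=tool(BX,0)
# via high point then pan
C=np.array([.6302,-.0074,0]); tgt=C+.025*BX; g=tgt+np.array([0,0,.300])
plan(tcp_of_grasp(g,T),T,14)
E
```

```text
t 10.52 tcp [ 0.4798 -0.2329  0.2232] q [-0.5816 -0.1043 -0.6528  0.5218  0.0183 -0.0267] F [ 0.678   0.2964 -1.2182] w 0.19
n 14 w [-0.013  0.034 -0.05 ] v [-0.0099  0.0189 -0.0023] |v|mm 21.459496732216255 deg 3.5435482625180827
 pred end [ 0.6546 -0.0027  0.2816] err [ 0.0002 -0.0005 -0.0003] rot err deg 0.4007795183031118
```

View pics/w8.png

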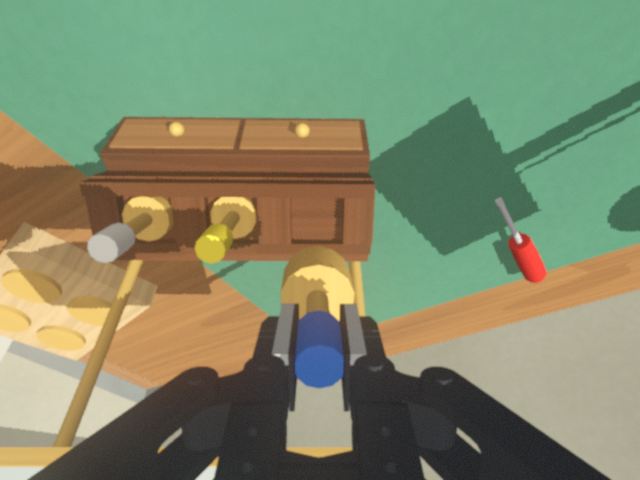

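```bash
python3 - <<'E'
from h import *
s=st()
T=tool(BX,0)
C=np.array([.6302,-.0074,0]); tgt=C+.025*BX; g=tgt+np.array([0,0,.320])
plan(tcp_of_grasp(g,T),T,14)
p0=s['tcp_pos'];T0=R.from_quat(s['eef_rot']); w=np.array([-.013,.034,-.05]); v=np.array([-.0105,.0192,-.0034])
pp=p0.copy()
for k in range(14):
    pp=pp+(T0*R.from_rotvec(w*k)).apply(v); Tk=T0*R.from_rotvec(w*(k+1)); print(k,pp,"bottom",Tk.apply([0,0,.045])+pp)
E
```

```text
t 10.57 tcp [ 0.4798 -0.233   0.2212] q [-0.5817 -0.1015 -0.655   0.5185  0.0183 -0.0267] F [ 0.7278  0.0461 -0.9856] w 0.194
n 14 w [-0.013  0.034 -0.05 ] v [-0.0103  0.0188 -0.0037] |v|mm 21.75362038833996 deg 3.5435482625180827
 pred end [ 0.6547 -0.003   0.3018] err [ 0.0001 -0.0002 -0.0005] rot err deg 0.4007795183031118
0 [ 0.4963 -0.2206  0.2293] bottom [ 0.5139 -0.2305  0.189 ]
1 [ 0.5124 -0.2074  0.2368] bottom [ 0.529  -0.2163  0.1959]
2 [ 0.5281 -0.1935  0.244 ] bottom [ 0.5437 -0.2013  0.2024]
3 [ 0.5434 -0.1789  0.2506] bottom [ 0.5578 -0.1856  0.2085]
4 [ 0.5581 -0.1636  0.2569] bottom [ 0.5713 -0.1693  0.2142]
5 [ 0.5722 -0.1476  0.2627] bottom [ 0.5842 -0.1523  0.2196]
6 [ 0.5857 -0.1309  0.2682] bottom [ 0.5964 -0.1348  0.2246]
7 [ 0.5986 -0.1136  0.2733] bottom [ 0.6079 -0.1167  0.2294]
8 [ 0.6107 -0.0957  0.2781] bottom [ 0.6186 -0.098   0.2339]
9 [ 0.6221 -0.0772  0.2826] bottom [ 0.6285 -0.0789  0.2381]
10 [ 0.6327 -0.0583  0.2869] bottom [ 0.6376 -0.0593  0.2421]
11 [ 0.6425 -0.0388  0.2909] bottom [ 0.6458 -0.0394  0.246 ]
12 [ 0.6514 -0.0189  0.2947] bottom [ 0.6532 -0.019   0.2498]
13 [0.6595 0.0014 0.2984] bottom [0.6596 0.0016 0.2534]
```

Call:
servo_tool(deltas=[0, 0, 0, 0, 0.025, -0.005, -1, 0, 0, 0, 0, 0.03, -0.005, -1, 0, 0, 0, 0, 0.03, -0.005, -1, 0, 0, 0, 0, 0.03, -0.005, -1])

```text
time: 10.9
tcp_pos: [0.5306, -0.1284, 0.2344]
eef_rot: [0.264, 0.933, -0.065, 0.234]
contact_force: [1.9, -0.1, -2.2]
width: 0.191
```

```bash
python3 - <<'E'
from h import *
s=st()
T=tool(BX,0)
C=np.array([.6302,-.0074,0]); tgt=C+.025*BX; g=tgt+np.array([0,0,.320])
plan(tcp_of_grasp(g,T),T,11)
E
```

```text
t 10.9 tcp [ 0.5306 -0.1284  0.2344] q [-0.2842 -0.0594 -0.5746  0.5783 -0.1219  0.2375] F [ 1.8731 -0.1467 -2.1914] w 0.191
n 11 w [-0.016  0.043 -0.064] v [-0.0102  0.0135 -0.004 ] |v|mm 17.386489007272285 deg 4.511838004230961
 pred end [ 0.6549 -0.0037  0.3018] err [-0.0001  0.0005 -0.0005] rot err deg 0.17912916677511362
```

Call:
servo_tool(deltas=[-0.016, 0.043, -0.064, -0.0102, 0.0135, -0.004, -1, -0.016, 0.043, -0.064, -0.0102, 0.0135, -0.004, -1, -0.016, 0.043, -0.064, -0.0102, 0.0135, -0.004, -1, -0.016, 0.043, -0.064, -0.0102, 0.0135, -0.004, -1, -0.016, 0.043, -0.064, -0.0102, 0.0135, -0.004, -1, -0.016, 0.043, -0.064, -0.0102, 0.0135, -0.004, -1, -0.016, 0.043, -0.064, -0.0102, 0.0135, -0.004, -1, -0.016, 0.043, -0.064, -0.0102, 0.0135, -0.004, -1, -0.016, 0.043, -0.064, -0.0102, 0.0135, -0.004, -1, -0.016, 0.043, -0.064, -0.0102, 0.0135, -0.004, -1, -0.016, 0.043, -0.064, -0.0102, 0.0135, -0.004, -1, 0, 0, 0, 0, 0, 0, -1])

```text
time: 11.9
tcp_pos: [0.6578, -0.0026, 0.2989]
eef_rot: [-0.086, 0.996, 0.002, -0.002]
contact_force: [0.4, -0.9, -2.5]
width: 0.191
```

```bash
python3 - <<'E'
from h import *
s=st(); T=R.from_quat(s['eef_rot']); print(T.as_matrix()[:,2])
im,d=optics.snapshot("wrist"); cv2.imwrite("pics/w9.png",im[...,::-1])
im,d=optics.snapshot("scene"); cv2.imwrite("pics/s9.png",im[...,::-1])
E
```

```text
t 11.9 tcp [ 0.6578 -0.0026  0.2989] q [-0.1021  0.5818  0.58    1.5746  0.0038 -0.275 ] F [ 0.436  -0.8795 -2.4727] w 0.191
[-0.0052  0.0044 -1.    ]
```

View pics/w9.png

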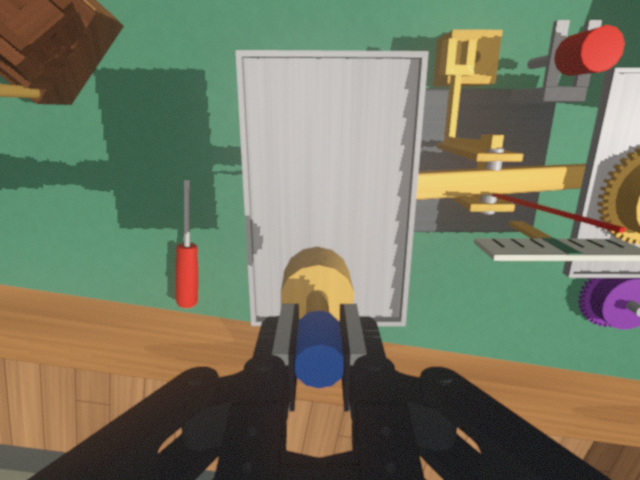

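View pics/s9.png

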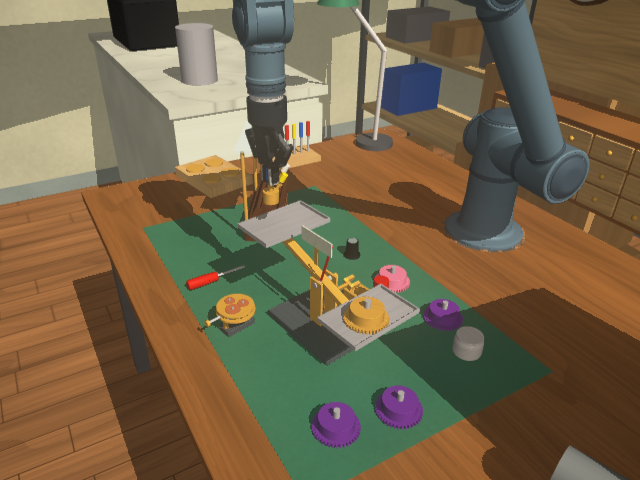

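The blue weight hangs upright at (320,280) in the wrist view, over the far half of the empty pan. I'll lower it gently so the pan takes its weight before I release.

Call:
servo_tool(deltas=[0, 0.003, 0, 0, 0, 0.014, -1, 0.003, 0.002, 0, 0, 0, 0.014, -1, 0, 0, 0, 0, 0, 0.014, -1, 0, 0, 0, 0, 0, 0.01, -1, 0, 0, 0, 0, 0, 0.006, -1, 0, 0, 0, 0, 0, 0.006, -1, 0, 0, 0, 0, 0, 0.006, -1, 0, 0, 0, 0, 0, 0.006, -1, 0, 0, 0, 0, 0, 0.004, -1, 0, 0, 0, 0, 0, 0.003, -1, 0, 0, 0, 0, 0, 0, -1, 0, 0, 0, 0, 0, 0, -1])

```text
time: 13.0
tcp_pos: [0.6549, -0.0046, 0.2203]
eef_rot: [-0.084, 0.996, -0.001, -0.002]
contact_force: [-1.5, 0.2, 0.3]
width: 0.19
```

```bash
python3 - <<'E'
from h import *
s=st(); T=R.from_quat(s['eef_rot']); print(T.as_matrix()[:,2])
im,d=optics.snapshot("wrist"); cv2.imwrite("pics/w10.png",im[...,::-1])
im,d=optics.snapshot("top"); X=cloud("top",d); print("b pan",np.nanmedian(X[180:190,170:180,2]))
im,d=optics.snapshot("scene"); cv2.imwrite("pics/s10.png",cv2.resize(im[150:350,200:460,::-1],None,fx=3,fy=3))
E
```

```text
t 13.0 tcp [ 0.6549 -0.0046  0.2203] q [-0.1029  0.5575  0.3366  1.3535 -0.002  -0.2719] F [-1.5188  0.155   0.2667] w 0.19
[-0.0039 -0.0016 -1.    ]
b pan 0.1348991162955766
```

View pics/w10.png

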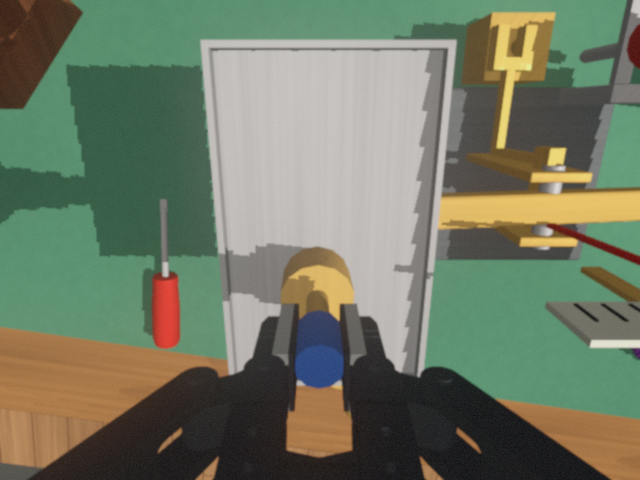

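View pics/s10.png

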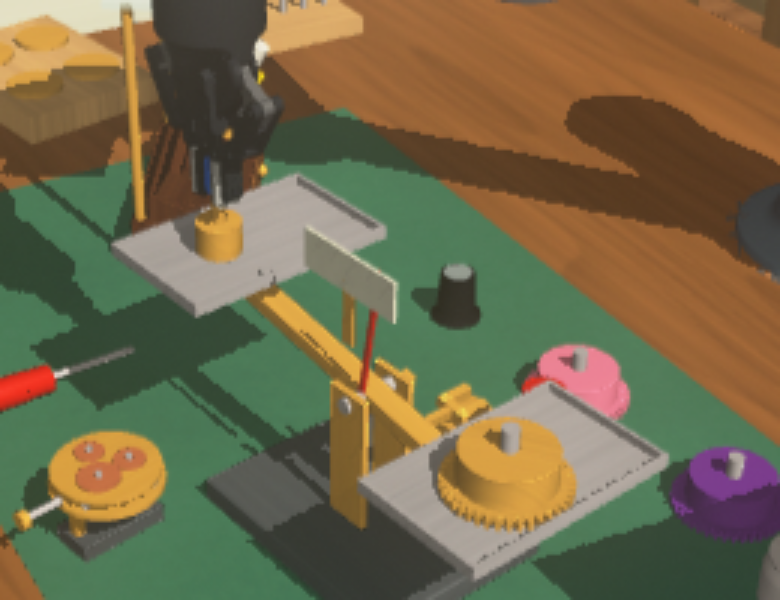

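Call:
servo_tool(deltas=[0, 0, 0, 0, 0, 0.003, -1, 0, 0, 0, 0, 0, 0.002, -1, 0, 0, 0, 0, 0, 0, 0, 0, 0, 0, 0, 0, 0, 0, 0, 0, 0, 0, 0, 0, 0, 0, 0, 0, 0, 0, -0.01, 0, 0, 0, 0, 0, 0, -0.02, 0, 0, 0, 0, 0, 0, -0.03, 0, 0, 0, 0, 0, 0, -0.03, 0, 0, 0, 0, 0, 0, -0.02, 0, 0, 0, 0, 0, 0, 0, 0])

```text
time: 14.07
tcp_pos: [0.6568, -0.0045, 0.3307]
eef_rot: [-0.084, 0.996, -0.001, 0.002]
contact_force: [-0.6, 0.2, 0.2]
width: 0.503
```

```bash
python3 - <<'E'
from h import *
s=st()
im,d=optics.snapshot("wrist"); cv2.imwrite("pics/w11.png",im[...,::-1])
im,d=optics.snapshot("top"); X=cloud("top",d); print("b pan",np.nanmedian(X[180:190,170:180,2]), np.nanmedian(X[243:255,180:190,2]))
T=tool(RX,28)
# white weight: origin from blue minus 124mm RY ; top from knob
top=np.array([.5056,-.2491,.1544])-.124*RY; o=top-.074*AX; print("white top est",top,"origin",o)
g=o+.13*AX; print("hover",tcp_of_grasp(g,T))
via=tcp_of_grasp(g,T)-.03*RX+.0*RY+np.array([0,0,.04]); print("via",via)
plan(via,T,16)
E
```

```text
t 14.07 tcp [ 0.6568 -0.0045  0.3307] q [-0.1024  0.5873  0.6732  1.6519 -0.0019 -0.2716] F [-0.5573  0.2092  0.2469] w 0.503
b pan 0.14040374662136446 0.14082516855417904
white top est [ 0.4403 -0.3545  0.1544] origin [ 0.4698 -0.3728  0.0891]
hover [ 0.4254 -0.3453  0.1873]
via [ 0.3999 -0.3295  0.2273]
n 16 w [ 0.011 -0.029  0.044] v [ 0.014  -0.0228  0.0039] |v|mm 27.037936311782378 deg 3.0844080148926527
 pred end [ 0.4    -0.3298  0.2278] err [-0.0002  0.0004 -0.0005] rot err deg 0.41331198006706543
```

View pics/w11.png

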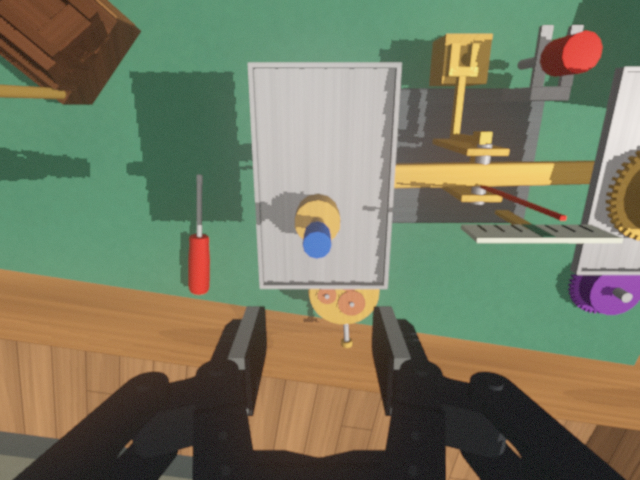

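Blue stands in the pan at (317,240). The barrel pan reads 0.1405 m, which leaves about 98 g, so white is the right next weight. I'll route around the cover's corner.

```bash
python3 - <<'E'
from h import *
s=st(); T=tool(RX,28); T0=R.from_quat(s['eef_rot'])
Tm=T0*R.from_rotvec((T0.inv()*T).as_rotvec()*.5)
plan([.46,-.12,.27],Tm,9)
E
```

```text
t 14.17 tcp [ 0.656  -0.0044  0.3261] q [-0.1025  0.5892  0.6642  1.647  -0.0019 -0.2716] F [ 0.2718 -0.8602 -0.3716] w 0.501
n 9 w [ 0.01  -0.026  0.039] v [ 0.0227 -0.0124  0.0042] |v|mm 26.20477055804916 deg 2.7460164212868383
 pred end [ 0.4595 -0.1199  0.2704] err [ 0.0005 -0.0001 -0.0004] rot err deg 0.2697549744868451
```

Call:
servo_tool(deltas=[0.01, -0.026, 0.039, 0.0227, -0.0124, 0.0042, 0, 0.01, -0.026, 0.039, 0.0227, -0.0124, 0.0042, 0, 0.01, -0.026, 0.039, 0.0227, -0.0124, 0.0042, 0, 0.01, -0.026, 0.039, 0.0227, -0.0124, 0.0042, 0, 0.01, -0.026, 0.039, 0.0227, -0.0124, 0.0042, 0, 0.01, -0.026, 0.039, 0.0227, -0.0124, 0.0042, 0, 0.01, -0.026, 0.039, 0.0227, -0.0124, 0.0042, 0, 0.01, -0.026, 0.039, 0.0227, -0.0124, 0.0042, 0, 0.01, -0.026, 0.039, 0.0227, -0.0124, 0.0042, 0])

```text
time: 14.92
tcp_pos: [0.4562, -0.1198, 0.2677]
eef_rot: [0.092, 0.988, -0.036, 0.117]
contact_force: [-0.9, -0.4, 0.3]
width: 0.5
```

```bash
python3 - <<'E'
from h import *
s=st(); T=tool(RX,28)
plan([.412,-.337,.21],T,9)
E
```

```text
t 14.92 tcp [ 0.4562 -0.1198  0.2677] q [-0.392  -0.0568 -0.3822  1.0003  0.0009 -0.2066] F [-0.8723 -0.3584  0.2902] w 0.5
n 9 w [ 0.009 -0.026  0.04 ] v [-0.0011 -0.0242  0.0081] |v|mm 25.543296576597154 deg 2.781649612546066
 pred end [ 0.4122 -0.3371  0.21  ] err [-0.0002  0.0001  0.    ] rot err deg 0.285656805971406
```

Call:
servo_tool(deltas=[0.009, -0.026, 0.04, -0.0011, -0.0242, 0.0081, 0, 0.009, -0.026, 0.04, -0.0011, -0.0242, 0.0081, 0, 0.009, -0.026, 0.04, -0.0011, -0.0242, 0.0081, 0, 0.009, -0.026, 0.04, -0.0011, -0.0242, 0.0081, 0, 0.009, -0.026, 0.04, -0.0011, -0.0242, 0.0081, 0, 0.009, -0.026, 0.04, -0.0011, -0.0242, 0.0081, 0, 0.009, -0.026, 0.04, -0.0011, -0.0242, 0.0081, 0, 0.009, -0.026, 0.04, -0.0011, -0.0242, 0.0081, 0, 0.009, -0.026, 0.04, -0.0011, -0.0242, 0.0081, 0, 0, 0, 0, 0, 0, 0, 0, 0, 0, 0, 0, 0, 0, 0])

```text
time: 15.83
tcp_pos: [0.4131, -0.3364, 0.2097]
eef_rot: [0.267, 0.934, -0.063, 0.23]
contact_force: [0.3, 0.3, -1.0]
width: 0.503
```

```bash
python3 - <<'E'
from h import *
s=st(); T=R.from_quat(s['eef_rot']); print("rot err",np.rad2deg((T.inv()*tool(RX,28)).as_rotvec()))
K,p,A=cam("wrist"); np.savez("pics/w12cam.npz",K=K,p=p,q=A.as_quat())
im,d=optics.snapshot("wrist"); cv2.imwrite("pics/w12.png",im[...,::-1]); np.save("pics/w12.npy",d)
E
python3 m7.py w12 white
```

```text
t 15.83 tcp [ 0.4131 -0.3364  0.2097] q [-0.897  -0.0749 -0.649   0.5399  0.1603 -0.3027] F [ 0.2687  0.3077 -0.9867] w 0.503
rot err [ 0.2515 -0.373  -0.1749]
white [ 300  245   32   40 1019] [315.208  265.0746]
tool-frame knob: y range [-0.0105 -0.002   0.0083] z range [0.063  0.0647 0.1303]
top face centroid [-0.0014 -0.0022  0.0643] x range [-0.0095  0.0064] y [-0.0099  0.0058]
world top [ 0.4393 -0.3542  0.1542]
```

View pics/w12.png

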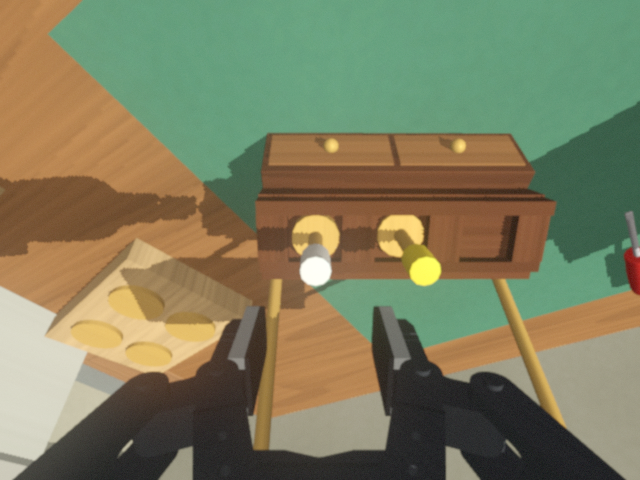

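The white knob is at (315,267), 2 mm off-centre with its top 64 mm ahead. I'll correct that and advance 95 mm.

Call:
servo_tool(deltas=[0.002, -0.003, -0.001, -0.0007, -0.001, 0.015, 0, 0.002, -0.003, -0.001, -0.0005, -0.001, 0.016, 0, 0, 0, 0, 0, 0, 0.016, 0, 0, 0, 0, 0, 0, 0.016, 0, 0, 0, 0, 0, 0, 0.016, 0, 0, 0, 0, 0, 0, 0.016, 0, 0, 0, 0, 0, 0, 0, 0, 0, 0, 0, 0, 0, 0, -1, 0, 0, 0, 0, 0, 0, -1, 0, 0, 0, 0, 0, 0, -1, 0, 0, 0, 0, 0, 0, -1, 0, 0, 0, 0, 0, 0, -1], grip_force=60)

```text
time: 16.88
tcp_pos: [0.453, -0.3632, 0.13]
eef_rot: [0.265, 0.933, -0.067, 0.235]
contact_force: [-0.3, 0.8, 0.7]
width: 0.191
```

Call:
servo_tool(deltas=[0, 0, 0, 0, 0, -0.01, -1, 0, 0, 0, 0, 0, -0.015, -1, 0, 0, 0, 0, 0, -0.025, -1, 0, 0, 0, 0, 0, -0.03, -1, 0, 0, 0, 0, 0, -0.03, -1, 0, 0, 0, 0, 0, -0.02, -1, 0, 0, 0, 0, 0, 0, -1])

```text
time: 17.47
tcp_pos: [0.4013, -0.3321, 0.2492]
eef_rot: [0.265, 0.932, -0.069, 0.238]
contact_force: [0.4, -0.0, -0.8]
width: 0.19
```

```bash
python3 - <<'E'
from h import *
s=st(); print((s['tcp_pos']-[.4393,-.3542,.1542])@(-AX))
im,d=optics.snapshot("wrist"); cv2.imwrite("pics/w13.png",im[...,::-1])
T=tool(BX,0); T0=R.from_quat(s['eef_rot']); Tm=T0*R.from_rotvec((T0.inv()*T).as_rotvec()*.4)
plan([.455,-.14,.28],Tm,9)
E
```

```text
t 17.47 tcp [ 0.4013 -0.3321  0.2492] q [-0.9133 -0.1412 -0.6086  0.6294  0.1661 -0.3194] F [ 0.3829 -0.0431 -0.7785] w 0.19
-0.1045049446571806
n 9 w [-0.008  0.021 -0.031] v [ 0.0015  0.0218 -0.0053] |v|mm 22.485106181648334 deg 2.193762546201666
 pred end [ 0.4546 -0.1401  0.28  ] err [ 0.0004  0.0001 -0.    ] rot err deg 0.21434038644925113
```

View pics/w13.png

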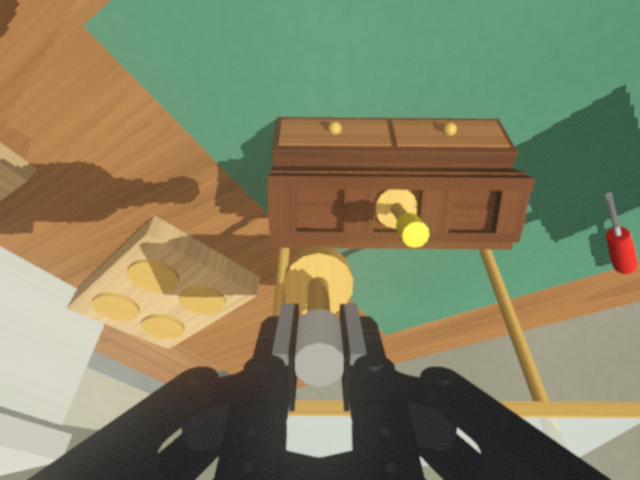

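Call:
servo_tool(deltas=[-0.008, 0.021, -0.031, 0.0015, 0.0218, -0.0053, -1, -0.008, 0.021, -0.031, 0.0015, 0.0218, -0.0053, -1, -0.008, 0.021, -0.031, 0.0015, 0.0218, -0.0053, -1, -0.008, 0.021, -0.031, 0.0015, 0.0218, -0.0053, -1, -0.008, 0.021, -0.031, 0.0015, 0.0218, -0.0053, -1, -0.008, 0.021, -0.031, 0.0015, 0.0218, -0.0053, -1, -0.008, 0.021, -0.031, 0.0015, 0.0218, -0.0053, -1, -0.008, 0.021, -0.031, 0.0015, 0.0218, -0.0053, -1, -0.008, 0.021, -0.031, 0.0015, 0.0218, -0.0053, -1])

```text
time: 18.27
tcp_pos: [0.454, -0.1377, 0.2759]
eef_rot: [0.129, 0.981, -0.04, 0.142]
contact_force: [0.2, -0.7, -0.8]
width: 0.186
```

```bash
python3 - <<'E'
from h import *
s=st(); T=tool(BX,0)
tgt=np.array([.6302,-.0074,0])-.035*BX; print(tgt)
plan(tgt+[0,0,.27],T,11)
E
```

```text
t 18.27 tcp [ 0.454  -0.1377  0.2759] q [-0.4342 -0.0968 -0.4127  0.9595  0.0088 -0.1716] F [ 0.1682 -0.6967 -0.8184] w 0.186
[ 0.5957 -0.0132  0.    ]
n 11 w [-0.009  0.025 -0.039] v [-0.0121  0.0123  0.002 ] |v|mm 17.369513522260778 deg 2.7038509096243
 pred end [ 0.5962 -0.0128  0.2705] err [-0.0005 -0.0004 -0.0005] rot err deg 0.4162708238181522
```

Call:
servo_tool(deltas=[-0.009, 0.025, -0.039, -0.0121, 0.0123, 0.002, -1, -0.009, 0.025, -0.039, -0.0121, 0.0123, 0.002, -1, -0.009, 0.025, -0.039, -0.0121, 0.0123, 0.002, -1, -0.009, 0.025, -0.039, -0.0121, 0.0123, 0.002, -1, -0.009, 0.025, -0.039, -0.0121, 0.0123, 0.002, -1, -0.009, 0.025, -0.039, -0.0121, 0.0123, 0.002, -1, -0.009, 0.025, -0.039, -0.0121, 0.0123, 0.002, -1, -0.009, 0.025, -0.039, -0.0121, 0.0123, 0.002, -1, -0.009, 0.025, -0.039, -0.0121, 0.0123, 0.002, -1, -0.009, 0.025, -0.039, -0.0121, 0.0123, 0.002, -1, -0.009, 0.025, -0.039, -0.0121, 0.0123, 0.002, -1, 0, 0, 0, 0, 0, 0, -1])

```text
time: 19.27
tcp_pos: [0.5982, -0.0121, 0.2684]
eef_rot: [-0.086, 0.996, -0.002, 0.001]
contact_force: [-0.2, 0.2, -1.2]
width: 0.191
```

```bash
python3 - <<'E'
from h import *
s=st(); T=R.from_quat(s['eef_rot']); print(np.rad2deg((T.inv()*tool(BX,0)).as_rotvec()))
im,d=optics.snapshot("wrist"); cv2.imwrite("pics/w14.png",im[...,::-1])
E
```

```text
t 19.27 tcp [ 0.5982 -0.0121  0.2684] q [-0.1239  0.4212  0.2418  1.3887 -0.0045 -0.2961] F [-0.1615  0.247  -1.2494] w 0.191
[-0.2892  0.071   0.2656]
```

View pics/w14.png

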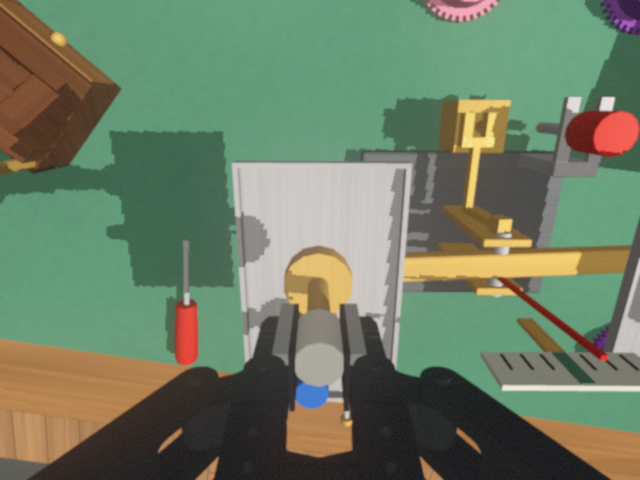

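The white weight is upright over the near half of the pan, with blue visible behind at (312,393). Lowering it now.

Call:
servo_tool(deltas=[0, 0, 0, 0, 0, 0.013, -1, 0, 0, 0, 0, 0, 0.013, -1, 0, 0, 0, 0, 0, 0.013, -1, 0, 0, 0, 0, 0, 0.008, -1, 0, 0, 0, 0, 0, 0.006, -1, 0, 0, 0, 0, 0, 0.005, -1, 0, 0, 0, 0, 0, 0.005, -1, 0, 0, 0, 0, 0, 0.003, -1, 0, 0, 0, 0, 0, 0, -1, 0, 0, 0, 0, 0, 0, -1, 0, 0, 0, 0, 0, 0, -1])

```text
time: 20.23
tcp_pos: [0.5971, -0.0148, 0.2069]
eef_rot: [-0.084, 0.996, -0.004, 0.003]
contact_force: [-0.8, -0.2, 0.5]
width: 0.192
```

```bash
python3 - <<'E'
from h import *
s=st()
im,d=optics.snapshot("scene"); cv2.imwrite("pics/s15.png",cv2.resize(im[150:350,200:460,::-1],None,fx=3,fy=3))
im,d=optics.snapshot("top"); X=cloud("top",d); print("b pan",np.nanmedian(X[178:188,165:175,2]), np.nanmedian(X[243:255,175:190,2]))
E
```

```text
t 20.23 tcp [ 0.5971 -0.0148  0.2069] q [-0.1278  0.4229  0.0863  1.2258 -0.0058 -0.2965] F [-0.7871 -0.249   0.4726] w 0.192
b pan 0.1482145943990818 0.14833282249528312
```

View pics/s15.png

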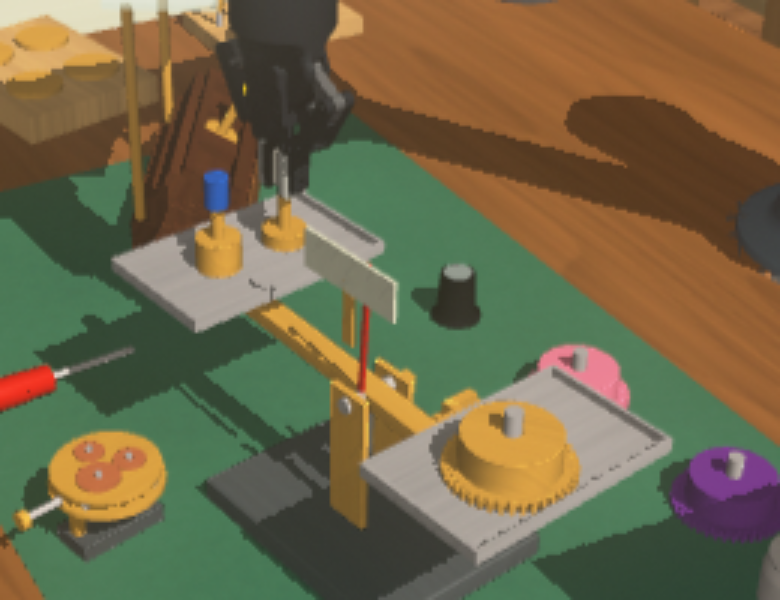

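Call:
servo_tool(deltas=[0, 0, 0, 0, 0, 0.003, -1, 0, 0, 0, 0, 0, 0.003, -1, 0, 0, 0, 0, 0, 0, -1, 0, 0, 0, 0, 0, 0, 0, 0, 0, 0, 0, 0, 0, 0, 0, 0, 0, 0, 0, 0, 0, 0, 0, 0, 0, 0, -0.01, 0, 0, 0, 0, 0, 0, -0.02, 0, 0, 0, 0, 0, 0, -0.03, 0, 0, 0, 0, 0, 0, -0.03, 0, 0, 0, 0, 0, 0, -0.03, 0, 0, 0, 0, 0, 0, 0, 0])

```text
time: 21.33
tcp_pos: [0.5983, -0.0142, 0.3281]
eef_rot: [-0.084, 0.996, -0.005, 0.009]
contact_force: [1.9, -0.3, 1.4]
width: 0.499
```

Call:
servo_tool(deltas=[0, 0, 0, 0.02, 0, -0.01, 0, 0, 0, 0, 0.03, 0, -0.01, 0, 0, 0, 0, 0.03, 0, 0, 0, 0, 0, 0, 0.03, 0, 0, 0, 0, 0, 0, 0.03, 0, 0, 0, 0, 0, 0, 0.03, 0, 0, 0, 0, 0, 0, 0, 0, 0, 0, 0, 0, 0, 0, 0, 0, 0, 0, 0, 0, 0, 0, 0, 0])

```text
time: 22.08
tcp_pos: [0.4291, -0.0425, 0.3401]
eef_rot: [-0.084, 0.996, -0.004, 0.004]
contact_force: [-0.8, -0.2, -0.7]
width: 0.502
```

```bash
python3 - <<'E'
from h import *
s=st()
im,d=optics.snapshot("scene"); cv2.imwrite("pics/s16.png",cv2.resize(im[150:350,200:460,::-1],None,fx=3,fy=3))
im,d=optics.snapshot("wrist"); cv2.imwrite("pics/w16.png",im[...,::-1])
im,d=optics.snapshot("top"); cv2.imwrite("pics/t16.png",im[...,::-1]); X=cloud("top",d); print("b pan",np.nanmedian(X[178:188,165:175,2]), np.nanmedian(X[243:255,175:190,2]),"w",np.nanmedian(X[165:180,350:362,2]),np.nanmedian(X[225:240,345:360,2]))
E
```

```text
t 22.08 tcp [ 0.4291 -0.0425  0.3401] q [-0.2425  0.0667 -0.0377  1.4563 -0.0048 -0.411 ] F [-0.7578 -0.1703 -0.6685] w 0.502
b pan 0.1549458720972841 0.15503177930144624 w 0.15644628647863673 0.1563944898433871
```

View pics/s16.png

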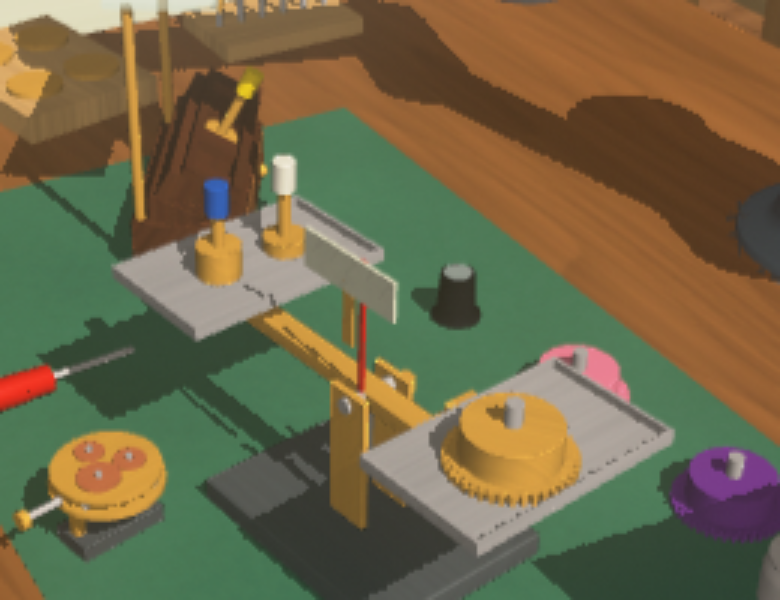

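View pics/t16.png

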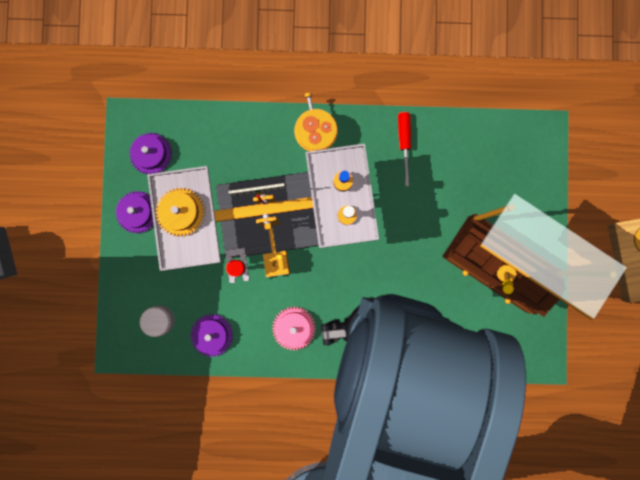

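View pics/w16.png

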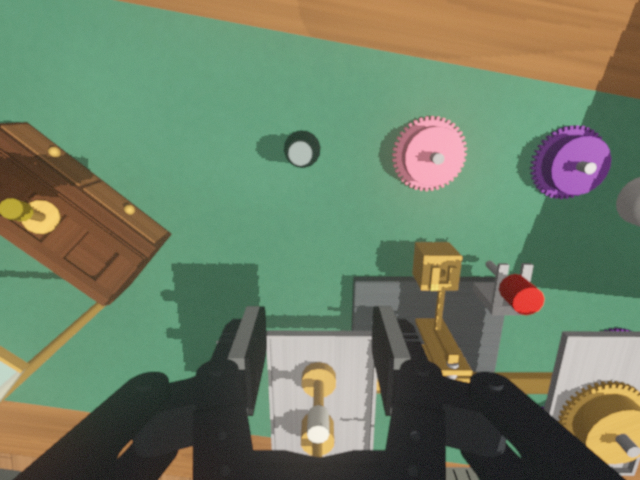

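The beam reads level: pans at 0.155 and 0.156 m, both weights upright, needle vertical. I'll check the parked pin numerically before handing in.

```bash
python3 - <<'E'
from h import *
im,d=optics.snapshot("top"); X=cloud("top",d); hsv=cv2.cvtColor(im,cv2.COLOR_RGB2HSV)
m=np.zeros((480,640),bool); m[255:283,222:252]=(((hsv[...,0]<8)|(hsv[...,0]>172))&(hsv[...,1]>200))[255:283,222:252]
P=X[m]; print("head",m.sum(),np.nanmedian(P,0),np.nanmax(P[:,2])); vv,uu=np.where(m); K,p,A=cam("top"); c=at_z(K,p,A,(uu.mean(),vv.mean()),.118); print(c)
n=PIN+.07*BY; rel=c-n; print("rel notch (from pin top-cam) BX,BY",rel@BX,rel@BY,"rel pin start",(c-PIN)@BX,(c-PIN)@BY)
im,d=optics.snapshot("scene"); cv2.imwrite("pics/s17.png",cv2.resize(im[240:340,320:420,::-1],None,fx=6,fy=6))
print("b",np.nanmedian(X[243:255,175:190,2]),"w",np.nanmedian(X[165:180,350:362,2])); st()
E
```

```text
head 221 [0.4983 0.1827 0.1185] 0.12466251155780905
[0.4988 0.1826 0.118 ]
rel notch (from pin top-cam) BX,BY 0.0008234363712933575 0.0022755999782240696 rel pin start 0.0008234363712933672 0.07227559997822408
b 0.15499935239847668 w 0.1568546964872316
t 22.33 tcp [ 0.4293 -0.0424  0.3393] q [-0.2421  0.0688 -0.0374  1.4566 -0.005  -0.4112] F [ 0.1433 -0.2736 -0.2098] w 0.501
```

View pics/s17.png

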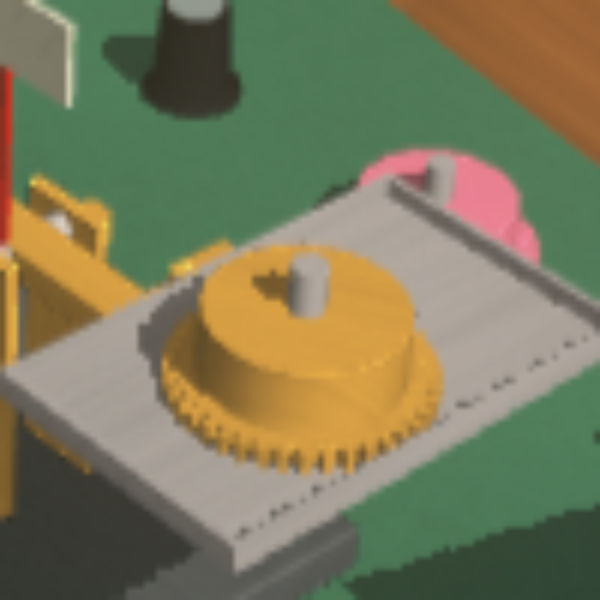

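The head top is at 118 mm (82 + 36), within about 2 mm of the notch centre, and the beam is steady. Handing in.

```bash
python3 -c "
from bench import r
print(r.finish_job())"
```

```text
the job is handed in; nothing more can be done
None
```

The barrel is weighed: it balances against w200 (blue) plus w100 (white), so it is about 300 g. I handed the job in at about 22.3 s; no verdict was reported.

I drew the arrest pin straight up and hung it in the forked notch before touching any weight. With the beam free, it tilted about 0.30 rad to the barrel side, which pointed to 288–302 g. I then stood w200 and w100 upright in the empty pan. w50 stayed in the rack.

Last checks:
- **Beam:** the pan floors were at 155.0 mm (barrel) and 156.9 mm (weights). That is a tilt of about 0.007 rad (0.4°), inside the 2° limit. Both weights stood upright.
- **Pin:** the top of its head was at 118 mm, which is the 82 mm plate plus the 36 mm head. It sat about 1–2 mm from the notch centre.
- **Bystanders:** nothing else looked displaced in the pictures, and the gripper was clear of everything.

One thing disagreed: the top and wrist cameras differed by 3–5 mm on where the pin first stood. I worked with their average and lined the tip up with the slot in the wrist picture. My last scene picture could not show the pin because the barrel pan hid it, so the parked position rests on the top and wrist views.

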